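Fit the filter glass in the measuring cell

TASK

Drop the amber filter glass into the bore of the measuring cell and let it settle, then set the black retaining ring over the cell's tower and screw it down clockwise until it is snug on the glass, not forced: the glass must be lightly clamped and unbroken when you let go. Leave the bottle, the jar and the beaker where they are.

Things in the scene. Friction and masses are not known exactly. Their poses are not given: they have to be found in the camera images.
- cell: Measuring cell fixed to the bench: grey plinth 110 x 100 x 24 mm (x, y, z), flange 68 mm across up to 30 mm, and on it an aluminium tower of 44 mm diameter, rim 70 mm above the bench. Origin: centre of the plinth's underside, z up along the tower's axis.
- cell_rim (a point): Centre of the tower's rim, 70 mm above the bench. The bore is 36 mm in diameter; its flat seat for the glass lies 6 mm below the rim and does not yield.
- cell_gap (a point): One of three upright entry gaps, at 0, 120 and 240 degrees from the cell's x axis round the tower (this one on the x axis, 25 mm from the tower's axis, 65 mm above the bench). They part three equal sloping thread flights, 53 mm across, that begin 2 to 5 mm below the rim. A ring pin passes down a gap from 11 degrees clockwise to 14 counter-clockwise of these. A dark tab on the flange marks each.
- cell_flight (a point): Start of the underside of one flight, 17 degrees clockwise (from above) of a gap, 61.8 mm above the bench. The sleeve with the flights is set 0 to 2 mm higher than this point, differently each time, unseen. A pin under a flight is drawn down 0.054 mm a degree (3.1 mm a radian) of clockwise turn. A stop ends the flight about 87 degrees from the gap.
- filter: Filter glass: amber disc 34 mm in diameter, 12 mm thick, 1.5 mm bevels, 30 g, either face up; on the rest at the start. Origin: centre of its lower face, z along its axis. In the bore (1 mm clearance all round) its top stands 6 mm above the rim. It breaks if pressed on the cell or by the ring with more than 60 N.
- filter_mid (a point): Middle of the filter glass, on its axis, 6 mm above its lower face.
- ring: Retaining ring: black knurled cap ring, 63 mm outside diameter, 24 mm high, about 80 g, lying on the bench right way up. Origin: centre of its lower edge, z up. Inside 56 mm wide. Steel pins inside the skirt at 0, 120 and 240 degrees from its x axis. With the pins in the gaps it goes down till its lip rests on the glass, lower edge then 56 mm above the bench.
- ring_pin (a point): Tip of the pin on the ring's x axis: 23.5 mm from the axis, 2.5 mm above the lower edge. The pins are 5 mm thick and point inward. A steel bar on top of the lip lies above each pin. Over the tower the ring has 1.5 mm of play all round; held off centre it rubs and hides the feel of clamping.
- ring_lip (a point): Centre of the lip's underside, 20 mm above the ring's lower edge; lip 4 mm thick, 22 mm window hole. Turned clockwise from the gaps, the ring begins to clamp the glass after 30 to 75 degrees; till then it turns freely. From there the clamping grows about 2 N a degree and the wrist's moment about the vertical changes by about 0.1 N m in 5 degrees. It holds when let go. Snug: 15 N (6 to 24).
- rest: White plastic rest fixed to the bench: foot disc 52 mm across and 5 mm high with a 22 mm post whose top, 16 mm above the bench, carries the glass. Origin: centre of its underside.
- amber_bottle: Bystander: amber bottle with blue cap, 64 mm in diameter, 120 mm high. Origin: centre of its underside.
- white_jar: Bystander: white jar with blue cap, 70 mm in diameter, 90 mm high. Origin: centre of its underside.
- beaker: Bystander: glass beaker, 64 mm in diameter, 75 mm high. Origin: centre of its underside.

How it is judged:
On the way, in this order (a step that is already met when the one before it is completed fails the run):
1. the glass lies flat on the seat in the bore, let go (z of filter_mid in the frame of cell between 0.068 and 0.0712 m and horizontal distance between filter_mid and cell below 0.0025 m and angle between the z axis of filter and the z axis of cell, either way round below 0.06 rad and contact force between the fingers and filter below 0.3 N), for 0.2 s.
2. the ring is down over the tower, its pins in the gaps and its lip on the glass (z of ring in the frame of cell below 0.0572 m and horizontal distance between ring and cell below 0.004 m and angle between the z axis of ring and the z axis of cell, either way round below 0.08 rad), for 0.1 s.
At the end, for the whole second after the job is handed in: The glass lies flat (within 0.06 rad) in the bore within 2.5 mm of the axis, on its seat; the ring sits level (within 0.06 rad) over the tower within 4 mm of the axis, lower edge under 57.2 mm above the bench, at rest, and by itself clamps the glass with 6 to 24 N (z of filter_mid in the frame of cell between 0.068 and 0.0712 m and horizontal distance between filter_mid and cell below 0.0025 m and angle between the z axis of each of filter, ring and the z axis of cell, either way round below 0.06 rad and z of ring in the frame of cell below 0.0572 m and horizontal distance between ring and cell below 0.004 m and contact force between ring and filter between 6 and 24 N and linear speed of ring below 0.01 m/s and angular speed of ring below 0.1 rad/s); the robot touches nothing.
It fails at once if the glass is pressed with more than 60 N by the ring or against the cell (contact force between ring and filter above 60 N or contact force between filter and cell above 60 N).
It fails at once if the bottle, jar or beaker is moved more than 30 mm (distance of any of amber_bottle, white_jar, beaker from where it was at the start of the episode above 0.03 m).
It also fails if it takes over 72 s, if anything falls off the work surface, if the arm or the gripper's body presses on something with over 40 N, if the wrist force passes 120 N, or if a joint passes its speed limit or range.

ROBOT

A 7-joint arm with a two-finger parallel gripper is mounted at the origin on the work surface. World frame = base frame: x ahead of the robot, y to its left, z up, the work surface at z = 0. Lengths are in m, angles in rad, forces in N, time in s.
With the tool pointing down it reaches from about 0.4 to 0.875 m from the base axis. Payload 19.3 kg.
Tool frame: the origin (TCP) lies on the mounting face of the last link; the fingertips stand 173 mm ahead of it and the grasp point (between the pads) lies 155 mm ahead of it (ctrl.tip_extent is the distance from the TCP to the fingertips, in m); z points along the fingers, y is the direction in which the jaws open and shut (so a half turn about z gives the same grasp; the last joint's range is limited). The gripper opens to 85 mm and grips with 20 to 120 N. Pads are 22 mm wide; open, the fingers measure 114 mm over their backs; the gripper's body (76 mm by 85 mm) begins 54 mm behind the grasp point. The pads swing forward as they close: fully open they stand 13 mm farther back than shut.
Start: joints at [-1.309, 0.521, -0.036, 1.599, 0.021, 1.021, -0.113], TCP at [0.204, 0.591, 0.405] pointing down, gripper open.
Joint ranges: [-2.91, 2.91], [-0.3, 2.13], [-1.5, 1.42], [0.17, 2.43], [-1.26, 4.41], [0.16, 1.93], [-2.52, 2.52]. Speed limits (rad/s): [1.89, 1.89, 2.39, 2.39, 3.01, 3.01, 3.01].

INTERFACE

Orientations are given as a unit quaternion [x, y, z, w].
In Python, from cell import ctrl, capture, camera_info gives the robot as it stands.
- The arm moves only by the shell command python3 -m crank 'ROWS' [FORCE]. ROWS is JSON, a list of rows, each a list of 5 numbers: the shift along the world's x, y, z in cm, then the turn about the world's z in rad, then the finger opening in cm, from 0 to 8.54. In form: [[dx, dy, dz, turn, claw], ...]. A call has 1 to 20 rows; each row shifts and turns the commanded pose from where the row before left it; what a row does not reach is not made up. A row lasts 1/8 s, in which the tool goes at most 62.5 mm and 10.7 degrees, less where a joint would pass 70% of its speed; a pose out of reach is approached as far as the arm can. A call is refused whole if a number of a shift passes 6.25 or a number of a turn 0.188, either way. A call with a gripper value outside its range is refused whole. The fingers move at their own pace and stop on an object; FORCE is the grip in N (left out, the last holds). Time passes only in rows, so rows that do not move let the fingers close. It gives the time, the measured TCP pose, the force and the opening at its end, in the units of the state.
- ctrl.get_state(): the state, without advancing time (a new reading comes with each control period).
- capture(name): name is "side" or "top" or "wrist"; returns the picture (420x560x3 uint8, red, green, blue); there is no depth.
- camera_info(name): a dict with "K" (3x3 intrinsics, pixels), "k1" (the pictures are not rectified: a ray, as slopes to the right and down, at radius r is drawn at 1 + k1 r^2 times it, then the intrinsics apply), "rvec" (rotation vector, rad) and "tvec" (3), from world to camera coordinates, as OpenCV has them; the wrist camera has in their place "T_tool_cam" (4x4, takes a point from camera to tool coordinates, whose origin is the TCP and whose axes are the flange's). Camera axes: x right, y down, z forward; pixel columns grow to the right and rows downward; lengths in m; the calibration is good to about 2 mm. A picture is of the moment at which its call begins: read the wrist's pose just before it. camera_info takes no time and is no camera call.
- ctrl.close_job(): hands the job in, once; it reports no verdict.
The state is a dict: "t": time; "joint_positions": joint angles; "qvel": joint speeds; "tau": joint torques, N m; "eef_pos": TCP position; "tcp_rot": TCP orientation; "ft_force": force on the tool from outside, world axes, zero at the start; "moment": the same for the moment, N m; "opening": finger opening in m.
Only numpy, scipy, OpenCV 4.12 (cv2) and the standard library are available. Lean on these libraries where they do the work, as an engineer would, in place of code of your own. Each camera call takes 0.05 s, during which the arm holds its last target.

## Working session

There is one attempt and no reset: what is moved stays moved. The work goes in short steps, Python scripts to look and compute and a shell command to move; the robot and the scene stay as the last step left them, time stands still between calls to the robot, and variables do not carry over. Pictures are saved under pics/ and viewed, and the job is handed in when it is done.

```bash
ls; mkdir -p pics
python3 - <<'E'
from cell import ctrl,capture,camera_info
import cv2,json
s=ctrl.get_state(); print(s); print(ctrl.tip_extent)
for n in ["side","top","wrist"]:
    i=camera_info(n); print(n,i)
    im=capture(n); cv2.imwrite(f"pics/{n}0.png",im[:,:,::-1])
E
```

```text
pics
{'t': 0.0, 'joint_positions': array([-1.30921021,  0.52202758, -0.03633747,  1.59998779,  0.02121477,
        1.02110622, -0.11278153]), 'qvel': array([ 0.00137771, -0.00186275,  0.00038223,  0.00194398,  0.0001476 ,
       -0.00124412,  0.00148728]), 'tau': array([-6.38615184e-04, -9.27099609e+01,  1.98000938e+00, -3.69926155e+01,
        1.79554633e-02,  8.09243415e-03,  1.14286436e-05]), 'eef_pos': array([0.20355705, 0.59077975, 0.4041243 ]), 'tcp_rot': array([ 1.65121040e-01,  9.86273144e-01, -5.69511760e-04, -5.01846954e-05]), 'ft_force': array([-0.2694641 , -0.20328848,  0.01170786]), 'moment': array([-0.01875557,  0.00078944,  0.02653891]), 'opening': 0.08540489460193125}
0.1734
side {'K': array([[456.54236626,   0.        , 274.51861474],
       [  0.        , 456.54236626, 207.96323999],
       [  0.        ,   0.        ,   1.        ]]), 'k1': 0.016790888984556492, 'rvec': array([ 1.92825382, -0.86074278,  0.48785489]), 'tvec': array([-0.37714912,  0.28384772,  0.84629754])}
top {'K': array([[516.61601075,   0.        , 281.82255999],
       [  0.        , 516.61601075, 215.20573101],
       [  0.        ,   0.        ,   1.        ]]), 'k1': -0.1688827178176911, 'rvec': array([ 2.12011495, -2.15127085,  0.17051456]), 'tvec': array([0.03065211, 0.6061213 , 1.48402177])}
wrist {'K': array([[323.60647025,   0.        , 280.54405298],
       [  0.        , 323.60647025, 209.03349991],
       [  0.        ,   0.        ,   1.        ]]), 'k1': 0.013914707270176692, 'T_tool_cam': array([[-3.39318572e-04, -9.46294596e-01, -3.23305463e-01,
         8.20386639e-02],
       [ 9.99999231e-01,  6.44552797e-05, -1.23818506e-03,
         9.93299681e-04],
       [ 1.19252657e-03, -3.23305635e-01,  9.46293847e-01,
         3.04021116e-02],
       [ 0.00000000e+00,  0.00000000e+00,  0.00000000e+00,
         1.00000000e+00]])}
```

View pics/side0.png

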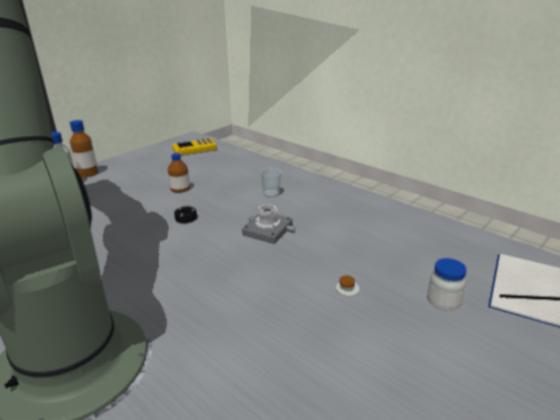

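View pics/top0.png

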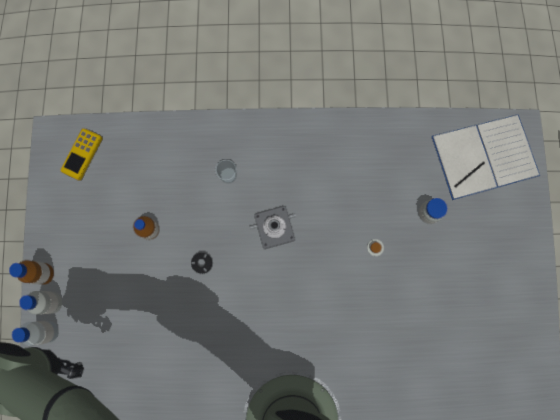

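View pics/wrist0.png

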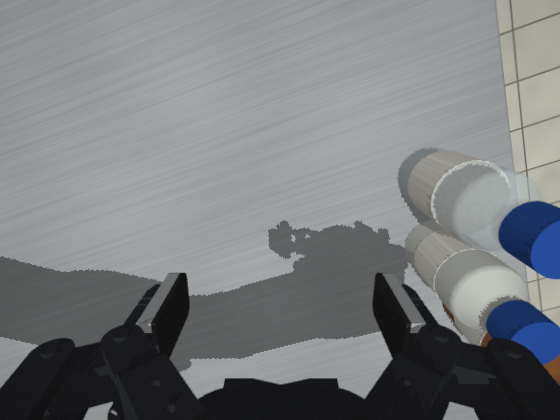

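The side and top views show the cell at about top (275,226), the ring at (202,262), and the glass on its rest at (376,247). I'll cast rays for rough positions.

```bash
cat > h.py <<'E'
from cell import ctrl,capture,camera_info
import cv2,numpy as np
from scipy.spatial.transform import Rotation as R
def cam(n,s=None):
    i=camera_info(n);K=i["K"];d=np.array([i["k1"],0,0,0,0.])
    if n=="wrist":
        T=np.eye(4);T[:3,:3]=R.from_quat(s["tcp_rot"]).as_matrix();T[:3,3]=s["eef_pos"]
        W=T@i["T_tool_cam"];Rw=W[:3,:3];c=W[:3,3]
    else:
        Rw=cv2.Rodrigues(i["rvec"])[0].T;c=-Rw@i["tvec"]
    return K,d,Rw,c
def cast(C,uv,z):
    K,d,Rw,c=C
    p=cv2.undistortPoints(np.array(uv,float).reshape(-1,1,2),K,d).reshape(-1,2)
    r=np.c_[p,np.ones(len(p))]@Rw.T
    return c+r*((z-c[2])/r[:,2])[:,None]
def proj(C,X):
    K,d,Rw,c=C
    X=np.atleast_2d(X)
    return cv2.projectPoints(X,cv2.Rodrigues(Rw.T)[0],-Rw.T@c,K,d)[0].reshape(-1,2)
def yaw(s):
    m=R.from_quat(s["tcp_rot"]).as_matrix(); return np.arctan2(m[1,1],m[0,1]), m[:,2]
def snap(n,name):
    s=ctrl.get_state();im=capture(n);cv2.imwrite(f"pics/{name}.png",im[:,:,::-1]);np.savez(f"pics/{name}.npz",p=s["eef_pos"],r=s["tcp_rot"]);return s,im
E
python3 - <<'E'
from h import *
C=cam("top")
for n,uv,z in [("cell",(275,226),.07),("ring",(202,262),.024),("filter",(376,247.5),.028),("bottle",(141,226),.12),("jar",(436,208),.09),("beaker",(228,175),.0)]:
    print(n,cast(C,[uv],z)[0])
im=cv2.imread("pics/top0.png")
cv2.imwrite("pics/topz.png",cv2.resize(im[190:290,180:400],None,fx=3.6,fy=3.6,interpolation=cv2.INTER_CUBIC))
s=ctrl.get_state();print(yaw(s))
E
```

```text
cell [0.57150075 0.04213581 0.07      ]
ring [0.47236956 0.26262341 0.024     ]
filter [ 0.50774892 -0.25888017  0.028     ]
bottle [0.56966986 0.42478492 0.12      ]
jar [ 0.6145376 -0.4313291  0.09     ]
beaker [0.74391471 0.18767436 0.        ]
(np.float64(1.2390515267750133), array([-2.40098654e-04, -8.11715409e-04, -9.99999642e-01]))
```

View pics/topz.png

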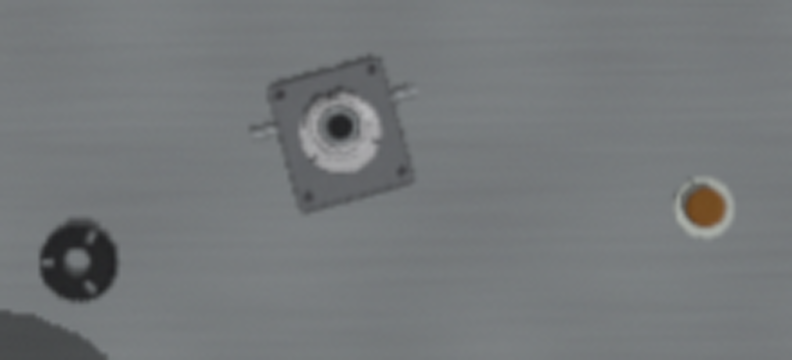

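Next I go over the ring for a wrist view. It is on the way to the glass.

```bash
python3 -m crank '[[3,-3.6,-0.5,0,8.54],[3,-3.6,-0.5,0,8.54],[3,-3.6,-0.5,0,8.54],[3,-3.6,-0.5,0,8.54],[3,-3.6,-0.5,0,8.54],[3,-3.6,-0.5,0,8.54],[3,-3.6,-0.5,0,8.54],[3,-3.6,-0.5,0,8.54],[3,-3.6,-0.5,0,8.54],[0,0,0,0,8.54],[0,0,0,0,8.54]]'
python3 - <<'E'
from h import *
s,_=snap("wrist","w1");print(s["eef_pos"],s["joint_positions"],yaw(s),s["t"])
E
```

```text
t: 1.52
eef_pos: [0.4733, 0.2672, 0.3596]
tcp_rot: [0.165, 0.986, 0.0, -0.0]
ft_force: [-0.8, 0.8, -0.2]
opening: 0.0855
[0.47334917 0.26719158 0.3595544 ] [-0.64519454  0.44878073  0.03002805  1.86341812 -0.01815059  0.83000787
  0.63304293] (np.float64(1.2389266630255402), array([-5.02633861e-04,  9.29662354e-05, -9.99999869e-01])) 1.525
```

View pics/w1.png

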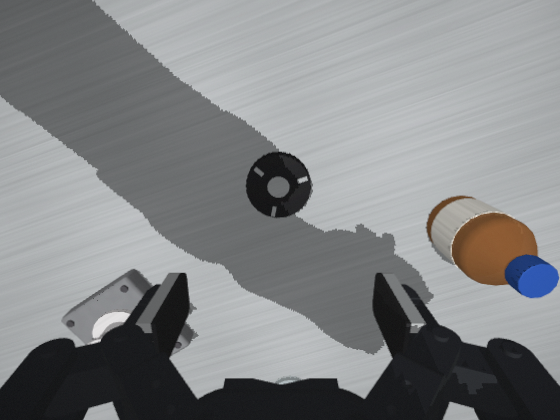

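Wrist view: the ring is at (279,185), with bars at (258,173), (302,180) and (274,211). Now I measure it.

```bash
cat >> h.py <<'E'
def load(name):
    d=np.load(f"pics/{name}.npz");return {"eef_pos":d["p"],"tcp_rot":d["r"]},cv2.imread(f"pics/{name}.png")
def blobs(mask,amin):
    n,l,st,ce=cv2.connectedComponentsWithStats(mask.astype(np.uint8))
    return [(st[i],ce[i],l==i) for i in range(1,n) if st[i][4]>=amin]
E
cat > ring.py <<'E'
from h import *
import sys
s,im=load(sys.argv[1]); x0,y0,x1,y1=map(int,sys.argv[2:6]); C=cam("wrist",s)
g=cv2.cvtColor(im,cv2.COLOR_BGR2GRAY).astype(int)
m=np.zeros(g.shape,bool); m[y0:y1,x0:x1]=g[y0:y1,x0:x1]<70
b=max(blobs(m,100),key=lambda b:b[0][4])
cs,_=cv2.findContours(b[2].astype(np.uint8),cv2.RETR_EXTERNAL,cv2.CHAIN_APPROX_NONE)
c=max(cs,key=len); hull=cv2.convexHull(c)
el=cv2.fitEllipse(hull if len(hull)>20 else c); print("ellipse",el)
fill=cv2.drawContours(np.zeros(g.shape,np.uint8),[hull],-1,1,-1)>0
br=fill&(g>110)
bl=sorted(blobs(br,8),key=lambda b:-b[0][4])
for q in bl[:5]: print(q[0],q[1])
zt=float(sys.argv[6])
# window hole center on lip top, bars at lip top
P=[cast(C,[q[1]],zt)[0] for q in bl[:4]]
ctr=P[0]
cs,_=cv2.findContours(bl[0][2].astype(np.uint8),cv2.RETR_EXTERNAL,cv2.CHAIN_APPROX_NONE)
bars=np.array(P[1:4]); 
# circle through bars
A=np.c_[2*bars[:,:2],np.ones(3)];sol=np.linalg.solve(A,(bars[:,:2]**2).sum(1))
print("bars circle",sol[:2],np.sqrt(sol[2]+sol[0]**2+sol[1]**2))
print("hole c",ctr,"ellipse c",cast(C,[el[0]],zt-.004)[0])
a=np.degrees(np.arctan2(bars[:,1]-sol[1],bars[:,0]-sol[0]));print("angles",a,"mod",a%120)
E
python3 ring.py w1 235 140 325 230 .024
python3 - <<'E'
import cv2
im=cv2.imread("pics/w1.png");cv2.imwrite("pics/w1z.png",cv2.resize(im[140:230,230:330],None,fx=6,fy=6,interpolation=cv2.INTER_CUBIC))
E
```

```text
ellipse ((277.86627197265625, 184.50917053222656), (64.55545043945312, 65.5784912109375), 7.263391017913818)
[298 176  10   7  42] [302.5952381  179.23809524]Traceback (most recent call last):
  File "ring.py", line 21, in <module>
    A=np.c_[2*bars[:,:2],np.ones(3)];sol=np.linalg.solve(A,(bars[:,:2]**2).sum(1))
              ~~~~^^^^^^
IndexError: too many indices for array: array is 1-dimensional, but 2 were indexed
```

View pics/w1z.png

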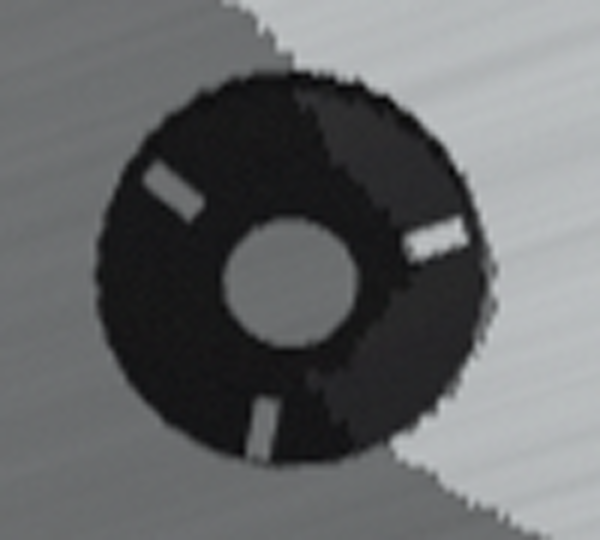

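```bash
sed -i 's/g>110/g>80/; s/<70/<72/' ring.py; python3 ring.py w1 235 140 325 230 .024
```

```text
ellipse ((277.83087158203125, 184.50082397460938), (64.71211242675781, 65.54121398925781), 3.5890371799468994)
[267 177  22  21 355] [277.96056338 186.72112676]
[297 176  11   8  54] [302.12962963 179.51851852]
[254 167  10  10  44] [258.5 171.5]
[271 207   5  10  38] [273.15789474 211.5       ]
bars circle [0.47307161 0.26530081] 0.024791468204257622
hole c [0.47186171 0.26565282 0.024     ] ellipse c [0.47068333 0.2658903  0.02      ]
angles [  90.88776428 -150.16390065  -30.49518226] mod [90.88776428 89.83609935 89.50481774]
```

```bash
python3 -m crank '[[2,-4.5,0,0.18,8.54],[2,-4.5,0,0.18,8.54],[2,-4.5,0,0.18,8.54],[2,-4.5,0,0.18,8.54],[2,-4.5,0,0.18,8.54],[0,0,0,0,8.54],[0,0,0,0,8.54]]'
python3 - <<'E'
from h import *
s,im=snap("wrist","w2");print(s["eef_pos"],s["joint_positions"],yaw(s),s["t"])
E
```

```text
t: 2.45
eef_pos: [0.5733, 0.0432, 0.3597]
tcp_rot: [-0.28, 0.96, 0.0, -0.0]
ft_force: [0.2, 0.8, 0.6]
opening: 0.0854
[0.57333283 0.0431673  0.35965022] [-0.06919941  0.49700489 -0.15116467  1.77483629  0.09269961  0.8767468
  1.87691467] (np.float64(2.138622319682377), array([-2.15637346e-04,  6.18661804e-04, -9.99999785e-01])) 2.45
```

View pics/w2.png

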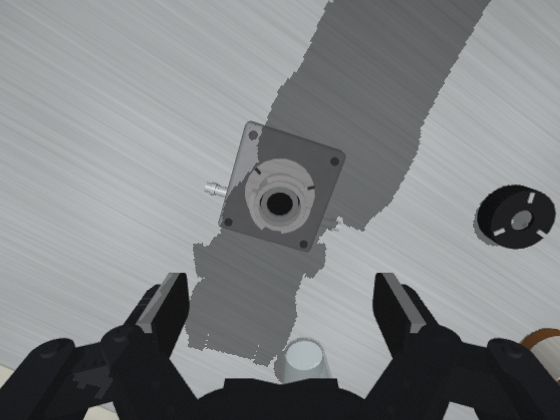

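Run:
```python
import cv2
im=cv2.imread("pics/w2.png");cv2.imwrite("pics/w2z.png",cv2.resize(im[115:255,205:355],None,fx=4,fy=4,interpolation=cv2.INTER_CUBIC))
```

```text
(no output)
```

View pics/w2z.png

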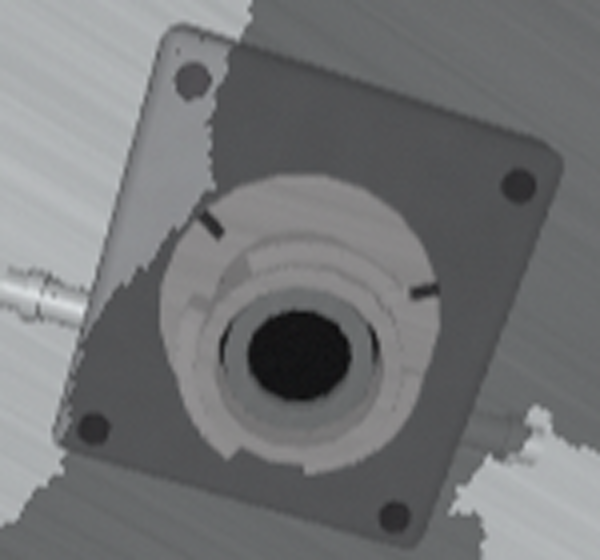

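Run:
```python
from h import *
s,im=load("w2");C=cam("wrist",s)
z=lambda p:np.array(p)/4.+np.array([205,115])-0.375
H=cast(C,z([(192,80),(518,185),(94,428),(394,517)]),.0245);c=H.mean(0);print("holes",H[:,:2],c)
e=[H[1]-H[0],H[3]-H[2],H[2]-H[0],H[3]-H[1]]
for v in e: print(np.linalg.norm(v),np.degrees(np.arctan2(v[1],v[0]))%90)
T=cast(C,z([(211,223),(424,291)]),.0303)
for t in T: d=t-c;print("tab",np.linalg.norm(d[:2]),np.degrees(np.arctan2(d[1],d[0])))
# predicted circles for check
v=cv2.resize(im,None,fx=4,fy=4,interpolation=cv2.INTER_CUBIC)
for zz,r,col in [(.07,.018,(0,0,255)),(.07,.022,(0,255,0)),(.03,.034,(255,0,0)),(.064,.018,(0,255,255))]:
    a=np.linspace(0,2*np.pi,100)
    p=proj(C,np.c_[c[0]+r*np.cos(a),c[1]+r*np.sin(a),np.full(100,zz)])
    cv2.polylines(v,[np.int32(p*4+1.5)],True,col,1)
cv2.imwrite("pics/w2o.png",v[460:1020,820:1420])
```

```text
holes [[ 0.54493242 -0.00598357]
 [ 0.52435652  0.07154093]
 [ 0.63190985  0.01732955]
 [ 0.61171213  0.09475197]] [0.57822773 0.04440972 0.0245    ]
0.0802085835884501 14.864258550594798
0.08001361421262929 14.621263556694373
0.09004762229822241 15.0046672482004
0.09038669710217707 14.880093902213812
tab 0.03083391154505607 -105.61820667936115
tab 0.030538625917888845 134.81773521771376
```

View pics/w2o.png

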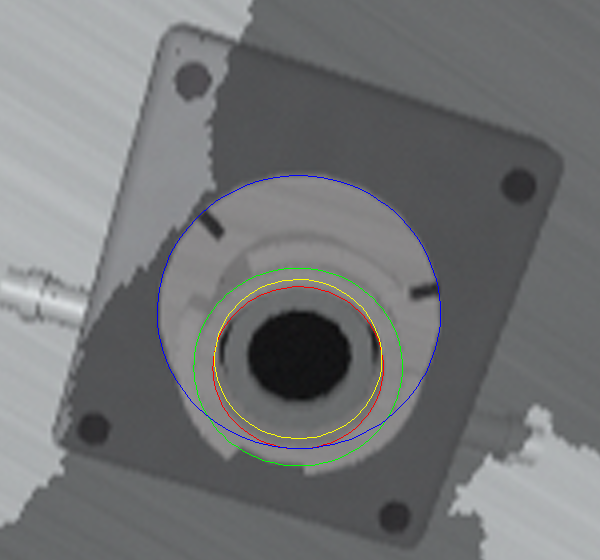

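Cell: centre (0.578,0.0444), x axis at 14.8° (tabs and screw holes agree, and the overlay fits). Next, the glass.

```bash
python3 -m crank '[[-1.2,-6,0,-0.18,8.54],[-1.2,-6,0,-0.18,8.54],[-1.2,-6,0,-0.18,8.54],[-1.2,-6,0,-0.18,8.54],[-1.2,-6,0,-0.18,8.54],[0,0,-2.5,0,8.54],[0,0,-2.5,0,8.54],[0,0,0,0,8.54],[0,0,0,0,8.54]]'
python3 - <<'E'
from h import *
s,im=snap("wrist","w3");print(s["eef_pos"],s["joint_positions"],yaw(s),s["t"])
E
```

```text
t: 3.62
eef_pos: [0.5142, -0.2573, 0.3106]
tcp_rot: [0.165, 0.986, -0.0, 0.0]
ft_force: [0.3, 0.0, 0.1]
opening: 0.0854
[ 0.51420853 -0.25726182  0.31062903] [ 0.28657039  0.5631017   0.10449708  1.82356969 -0.08124442  0.758206
  1.67402447] (np.float64(1.2399951091874388), array([ 8.17159186e-04, -1.88664221e-04, -9.99999648e-01])) 3.625
```

View pics/w3.png

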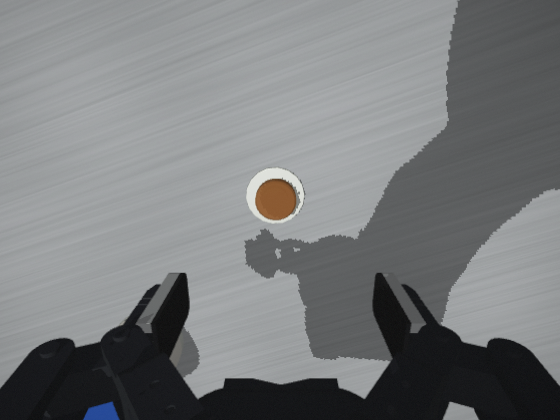

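The glass shows at (276,199) on its white foot.

```bash
cat > filt.py <<'E'
from h import *
import sys
s,im=load(sys.argv[1]);C=cam("wrist",s)
hsv=cv2.cvtColor(im,cv2.COLOR_BGR2HSV)
m=(hsv[...,0]<22)&(hsv[...,1]>120)&(hsv[...,2]>60)
for b in sorted(blobs(m,200),key=lambda b:-b[0][4])[:3]:
    c=max(cv2.findContours(b[2].astype(np.uint8),0,cv2.CHAIN_APPROX_NONE)[0],key=len)
    el=cv2.fitEllipse(cv2.convexHull(c));print(b[0],el,cast(C,[el[0]],float(sys.argv[2]))[0], cast(C,[b[1]],float(sys.argv[2]))[0])
E
python3 filt.py w3 .028
python3 - <<'E'
from h import *
s,im=load("w3");C=cam("wrist",s)
g=im.min(2);m=np.zeros(g.shape,bool);m[155:235,235:315]=g[155:235,235:315]>205
b=max(blobs(m,100),key=lambda b:b[0][4]);c=cv2.convexHull(max(cv2.findContours(b[2].astype(np.uint8),0,cv2.CHAIN_APPROX_NONE)[0],key=len))
el=cv2.fitEllipse(c);print(el,cast(C,[el[0]],.005)[0])
E
```

```text
[ 256  179   40   41 1297] ((275.4515686035156, 198.8753662109375), (40.29285430908203, 40.51396560668945), 42.46152877807617) [ 0.50894524 -0.25911202  0.028     ] [ 0.50895147 -0.25910733  0.028     ]
((274.5760803222656, 195.09751892089844), (54.04288101196289, 56.893619537353516), 97.68927001953125) [ 0.51195547 -0.26137516  0.005     ]
```

```bash
python3 -m crank '[[-0.5,-0.2,-2.5,0,8.54],[0,0,-2.5,0,8.54],[0,0,-2.5,0,8.54],[0,0,-1,0,8.54],[0,0,0,0,6]]' 25
python3 - <<'E'
from h import *
s,im=snap("wrist","w4");print(s["eef_pos"],s["opening"],yaw(s),s["t"])
E
python3 filt.py w4 .028
```

```text
t: 4.3
eef_pos: [0.5088, -0.26, 0.225]
tcp_rot: [0.165, 0.986, -0.0, 0.0]
ft_force: [-1.1, -0.1, 0.9]
opening: 0.0698
[ 0.50881847 -0.26003156  0.22504069] 0.06982339837258837 (np.float64(1.239112530391506), array([ 5.03704152e-05, -6.63914632e-05, -9.99999997e-01])) 4.3
[ 252  220   58   58 2658] ((280.83282470703125, 249.2019500732422), (57.93145751953125, 58.228755950927734), 11.283215522766113) [ 0.50819598 -0.25884139  0.028     ] [ 0.5081703  -0.25886908  0.028     ]
```

View pics/w4.png

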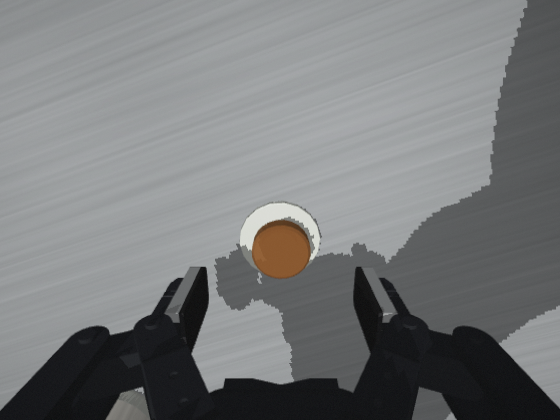

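Glass centred between the fingers (u 281). I descend and close.

```bash
python3 -m crank '[[0,0.1,-1.5,0,6],[0,0,-1.5,0,6],[0,0,0,0,6],[0,0,0,0,4],[0,0,0,0,2.5],[0,0,0,0,2.5],[0,0,0,0,2.5],[0,0,0,0,2.5]]' 25
python3 - <<'E'
from h import *
s,im=snap("wrist","w5");print(s["eef_pos"],s["opening"],s["t"])
E
python3 filt.py w5 .028
```

```text
t: 5.35
eef_pos: [0.5087, -0.2592, 0.1951]
tcp_rot: [0.165, 0.986, -0.0, 0.0]
ft_force: [-2.2, 0.6, 6.4]
opening: 0.0318
[ 0.5087001  -0.25918691  0.19513597] 0.03179189739326082 5.35
[ 248  242   66   68 3677] ((280.4412536621094, 276.2169494628906), (68.32418823242188, 69.1410903930664), 84.15104675292969) [ 0.50787848 -0.25812045  0.028     ] [ 0.50783442 -0.2580575   0.028     ]
```

View pics/w5.png

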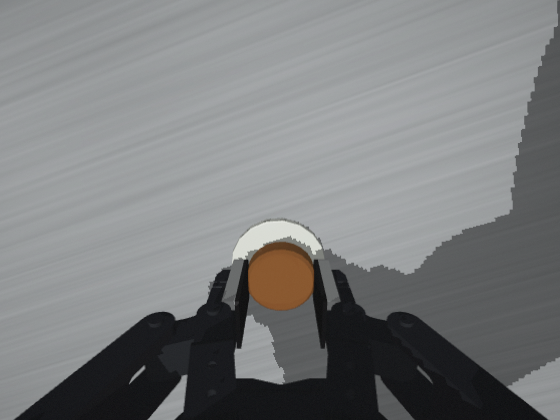

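Opening 31.8 mm with 6 N upward suggests the pads are on the upper bevel only. I reopen and go 4 mm lower.

```bash
python3 -m crank '[[0,0,0,0,5],[0,0,0,0,5],[0,0,-0.4,0,5],[0,0,0,0,5],[0,0,0,0,2.5],[0,0,0,0,2.5],[0,0,0,0,2.5],[0,0,0,0,2.5]]' 25
python3 - <<'E'
from h import *
s,im=snap("wrist","w6");print(s["eef_pos"],s["opening"],s["ft_force"],s["t"])
E
python3 filt.py w6 .028
```

```text
t: 6.4
eef_pos: [0.5086, -0.2591, 0.1908]
tcp_rot: [0.165, 0.986, -0.0, 0.0]
ft_force: [-1.6, 0.6, 4.1]
opening: 0.0326
[ 0.5086011  -0.25909929  0.19078653] 0.0326293572784031 [-1.62023486  0.55650574  4.05072828] 6.4
[ 246  247   70   69 3901] ((280.5365905761719, 281.3067626953125), (70.10680389404297, 70.98168182373047), 95.02191162109375) [ 0.50783188 -0.25799131  0.028     ] [ 0.50779917 -0.25798424  0.028     ]
```

View pics/w6.png

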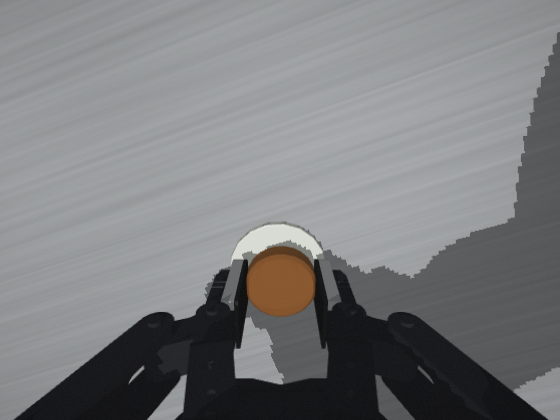

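Now gripped on the cylinder (32.6). I lift and carry it to above the cell, then look again with the same yaw.

```bash
python3 -m crank '[[0,0,1,0,2.5],[0,0,2.5,0,2.5],[0,0,4,0,2.5],[0.6,4,4,0,2.5],[1.2,5,3,0,2.5],[1.2,5,2,0,2.5],[1.2,5,0.4,0,2.5],[1.2,5,0,0,2.5],[1.2,4.4,0,0,2.5],[0.3,2,0,0,2.5],[0,0,0,0,2.5],[0,0,0,0,2.5],[0,0,0,0,2.5]]' 25
python3 - <<'E'
from h import *
s,im=snap("wrist","w7");print(s["eef_pos"],s["opening"],s["ft_force"],s["t"],s["joint_positions"][6])
E
python3 filt.py w7 .2
```

```text
t: 8.07
eef_pos: [0.5775, 0.0435, 0.3599]
tcp_rot: [0.166, 0.986, -0.0, 0.0]
ft_force: [0.8, -0.1, -0.4]
opening: 0.0323
[0.57749074 0.04351296 0.35985242] 0.032288129447122824 [ 0.79150918 -0.06939207 -0.37376019] 8.075 1.1161859371042329
[ 246  246   70   70 3872] ((280.5029602050781, 281.046875), (69.82215881347656, 70.81832885742188), 88.48448181152344) [0.57490002 0.04518609 0.2       ] [0.57488789 0.04516813 0.2       ]
```

View pics/w7.png

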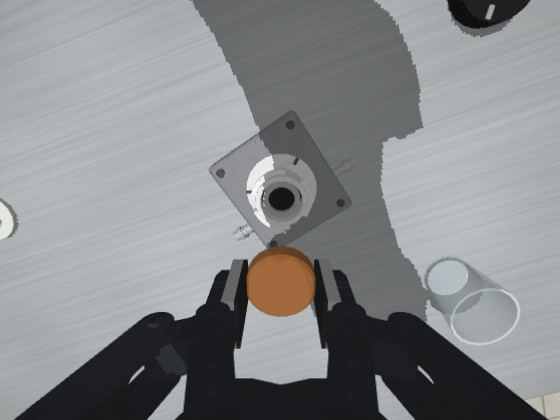

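```bash
cat > cellm.py <<'E'
from h import *
import sys
name=sys.argv[1];s,im=load(name);C=cam("wrist",s)
pts=np.array(eval(sys.argv[2]),float)
g=cv2.cvtColor(im,cv2.COLOR_BGR2GRAY)
out=[]
for u,v in pts:
    u,v=int(round(u)),int(round(v));w=g[v-8:v+9,u-8:u+9].astype(float)
    th=(w[4:13,4:13].min()+np.median(w))/2
    bl=blobs(w<th,5);b=min(bl,key=lambda b:np.hypot(*(b[1]-8)));out.append(b[1]+[u-8,v-8]);print(b[0][4],out[-1])
H=cast(C,out,.0245)
print(H[:,:2])
D={(0,1)}
c=eval(sys.argv[3])(H);print("centre",c)
for i in range(len(H)):
    for j in range(i):
        v=H[i]-H[j];print(i,j,np.linalg.norm(v),np.degrees(np.arctan2(v[1],v[0]))%90)
v=cv2.resize(im,None,fx=4,fy=4,interpolation=cv2.INTER_CUBIC)
for zz,r,col in [(.07,.018,(0,0,255)),(.07,.022,(0,255,0)),(.03,.034,(255,0,0))]:
    a=np.linspace(0,2*np.pi,100)
    p=proj(C,np.c_[c[0]+r*np.cos(a),c[1]+r*np.sin(a),np.full(100,zz)])
    cv2.polylines(v,[np.int32(p*4+1.5)],True,col,1)
cv2.imwrite(f"pics/{name}o.png",v[400:1000,800:1480])
E
python3 cellm.py w7 '[(290,125),(220,173),(340,203)]' 'lambda H:(H[1]+H[2])/2'
python3 filt.py w7 .1971
```

```text
59 [289.93220339 124.47457627]
59 [220.13559322 172.71186441]
55 [340.32727273 202.56363636]
[[ 0.52432246  0.07153864]
 [ 0.54489889 -0.00598142]
 [ 0.61157957  0.0947227 ]]
centre [0.57823923 0.04437064 0.0245    ]
1 0 0.08020441741008179 14.865440005309367
2 0 0.09028456701689351 14.87960141670132
2 1 0.12077926618854537 56.489685079253135
[ 246  246   70   70 3872] ((280.5029602050781, 281.046875), (69.82215881347656, 70.81832885742188), 88.48448181152344) [0.57657138 0.04460076 0.1971    ] [0.57655897 0.04458239 0.1971    ]
```

View pics/w7o.png

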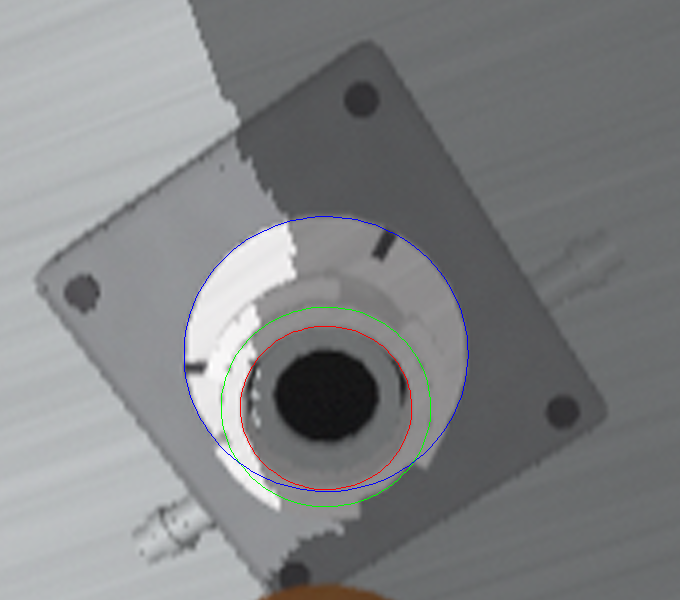

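```bash
python3 -m crank '[[0.17,0,-2.5,0,2.5],[0,0,-3,0,2.5],[0,0,-3,0,2.5],[0,0,-2,0,2.5],[0,0,-0.8,0,2.5],[0,0,0,0,2.5],[0,0,-0.2,0,2.5],[0,0,0,0,2.5]]' 25
python3 - <<'E'
from h import *
s,im=snap("wrist","w8");print(s["eef_pos"],s["opening"],s["ft_force"],s["moment"],s["t"])
E
python3 filt.py w8 .0828
```

```text
t: 9.12
eef_pos: [0.5795, 0.0449, 0.2453]
tcp_rot: [0.165, 0.986, 0.0, 0.0]
ft_force: [0.8, 0.1, -1.3]
opening: 0.0324
[0.57946722 0.0448868  0.24526072] 0.032359868331208685 [ 0.79930467  0.12104379 -1.3215273 ] [-0.03378972  0.01064348  0.04547747] 9.125
[ 246  246   70   70 3933] ((280.4233703613281, 281.08148193359375), (70.42607879638672, 71.07264709472656), 155.6400146484375) [0.57852323 0.04608183 0.0828    ] [0.57844942 0.04609738 0.0828    ]
```

View pics/w8.png

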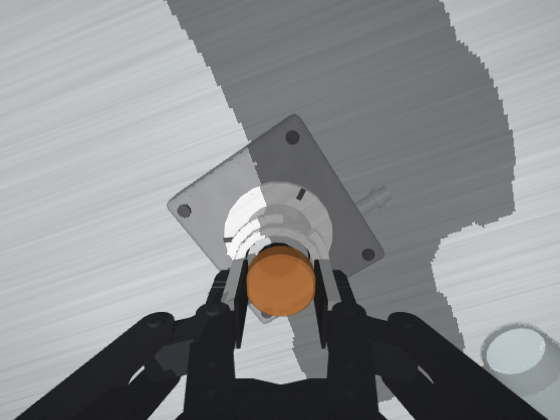

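```bash
python3 cellm.py w8 '[(292,138),(184,211),(368,255)]' 'lambda H:(H[1]+H[2])/2' | grep -A2 centre
```

```text
centre [0.57864566 0.04340351 0.0245    ]
1 0 0.08247432967454758 14.84984514577036
2 0 0.09027809642197898 14.819109968828716
```

```bash
python3 -m crank '[[-0.03,-0.16,0,0,2.5],[0,0,0,0,2.5],[0,0,-0.2,0,2.5],[0,0,-0.2,0,2.5],[0,0,0,0,2.5]]' 25
python3 - <<'E'
from h import *
s,im=snap("wrist","w9");print(s["eef_pos"],s["opening"],s["ft_force"],s["moment"],s["t"])
E
python3 filt.py w9 .0785
```

```text
t: 9.8
eef_pos: [0.579, 0.0433, 0.2426]
tcp_rot: [0.165, 0.986, 0.0, 0.0]
ft_force: [-15.6, 0.0, 43.7]
opening: 0.0325
[0.57898556 0.04330224 0.24263182] 0.03253904542167858 [-1.55910642e+01  4.53424818e-03  4.37248952e+01] [-0.15172648  3.22086762 -0.05824446] 9.8
[ 246  246   70   72 4022] ((280.4667053222656, 281.8614196777344), (70.92314910888672, 72.12638854980469), 171.70220947265625) [0.57934952 0.04408668 0.0785    ] [0.5793243  0.04408182 0.0785    ]
```

View pics/w9.png

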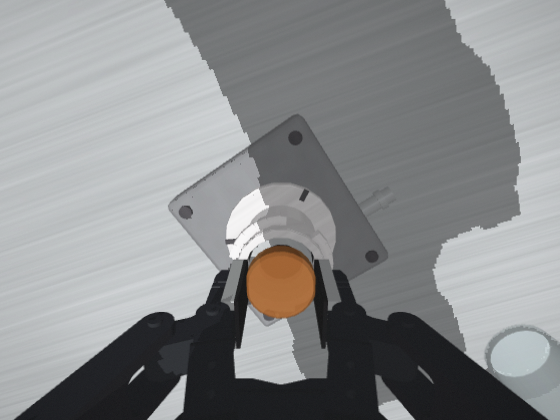

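Contact of 44 N, so not in the bore. I back off at once.

```bash
python3 -m crank '[[0,0,0.4,0,2.5],[0,0,0.2,0,2.5],[0,0,0,0,2.5]]' 25
python3 - <<'E'
from h import *
s,im=snap("wrist","w10");print(s["eef_pos"],s["opening"],s["ft_force"],s["moment"],s["t"],yaw(s))
cv2.imwrite("pics/w10z.png",cv2.resize(im[160:340,190:370,::-1],None,fx=3.3,fy=3.3,interpolation=cv2.INTER_CUBIC))
E
python3 filt.py w10 .0845
```

```text
t: 10.22
eef_pos: [0.579, 0.0433, 0.2466]
tcp_rot: [0.165, 0.986, -0.0, -0.0]
ft_force: [0.1, 0.4, -0.5]
opening: 0.0325
[0.5790253  0.0433157  0.24660083] 0.0324520645072354 [ 0.07702493  0.36650286 -0.54079589] [-0.01168082  0.05782252  0.00844742] 10.225 (np.float64(1.2389747759384804), array([-2.43719579e-05, -3.97022292e-05, -9.99999999e-01]))
[ 246  246   70   71 3987] ((280.5342102050781, 281.43206787109375), (71.20904541015625, 71.73390197753906), 7.306663990020752) [0.57791869 0.04454056 0.0845    ] [0.57784143 0.04451501 0.0845    ]
```

View pics/w10z.png

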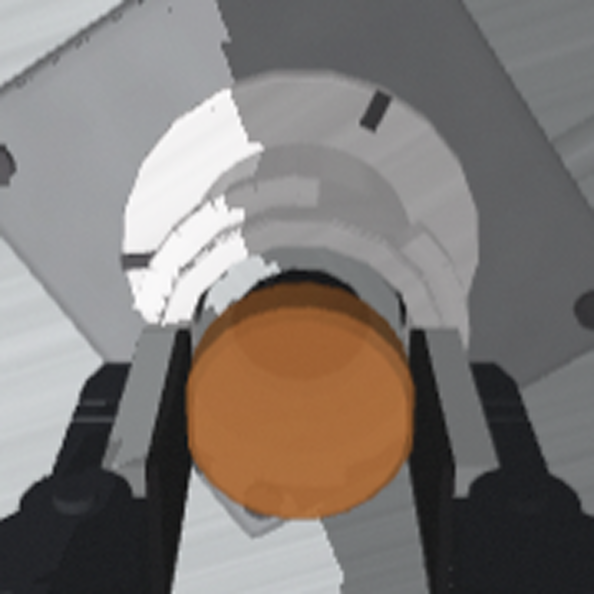

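```bash
cat > held.py <<'E'
from h import *
import sys
# silhouette of held glass: bottom row <- r17 circle at zt (upper bevel edge), top row <- r17 circle 9 mm lower
s={"eef_pos":np.zeros(3),"tcp_rot":np.array([0,0,0,1.])};C=cam("wrist",s) # tool frame
from scipy.optimize import least_squares
def f(p,obs=None):
    x,y,z=p;a=np.linspace(0,2*np.pi,720)
    A=proj(C,np.c_[x+.017*np.cos(a),y+.017*np.sin(a),0*a+z]);B=proj(C,np.c_[x+.017*np.cos(a),y+.017*np.sin(a),0*a+z+.009])
    r=np.array([A[:,1].max(),A[:,0].min(),A[:,0].max(),B[:,1].min(),B[:,0].min()])
    return r
s,im=load(sys.argv[1])
hsv=cv2.cvtColor(im,cv2.COLOR_BGR2HSV)
m=(hsv[...,0]<25)&(hsv[...,1]>80)&(hsv[...,2]>40)
b=max(blobs(m,500),key=lambda b:b[0][4])[0];print(b)
obs=np.array([b[1]+b[3]-.5,b[0]-.5,b[0]+b[2]-.5,b[1]-.5])
for z in [.160,.162,.164,.166]:
    q=least_squares(lambda p:(f([p[0],p[1],z])-np.r_[obs,0])[:3],[0,0]).x
    print("z",z,"x,y mm",q*1e3,f([*q,z])[:4]-obs)
q=least_squares(lambda p:(f(p)-np.r_[obs,0])[:4],[0,0,.163],x_scale=[.001,.001,.001]).x;print("fit",q*1e3,f(q)[:4]-obs)
E
python3 held.py w10; python3 held.py w8;python3 held.py w6
```

```text
[ 246  245   70   72 4062]
z 0.16 x,y mm [0.54100994 0.78897297] [ 0.17755478 -1.98501646  1.98381526 -0.92092105]
z 0.162 x,y mm [-0.9479767   0.78587842] [ 0.1235379  -1.4041872   1.40335107  0.14659019]
z 0.164 x,y mm [-2.43794619  0.78277975] [ 0.07281557 -0.84125127  0.84075796  1.18364493]
z 0.166 x,y mm [-3.92885049  0.77967729] [ 0.02516174 -0.29539732  0.29522673  2.19151105]
fit [ -2.51473656   0.78190104 164.70633806] [-0.71124311 -0.6794795   0.67929803  0.70204463]
[ 246  245   70   72 4006]
z 0.16 x,y mm [0.54100994 0.78897297] [ 0.17755478 -1.98501646  1.98381526 -0.92092105]
z 0.162 x,y mm [-0.9479767   0.78587842] [ 0.1235379  -1.4041872   1.40335107  0.14659019]
z 0.164 x,y mm [-2.43794619  0.78277975] [ 0.07281557 -0.84125127  0.84075796  1.18364493]
z 0.166 x,y mm [-3.92885049  0.77967729] [ 0.02516174 -0.29539732  0.29522673  2.19151105]
fit [ -2.51473656   0.78190104 164.70633806] [-0.71124311 -0.6794795   0.67929803  0.70204463]
[ 246  246   70   71 3969]
z 0.16 x,y mm [0.54100994 0.78897297] [ 0.17755478 -1.98501646  1.98381526 -1.92092105]
z 0.162 x,y mm [-0.9479767   0.78587842] [ 0.1235379  -1.4041872   1.40335107 -0.85340981]
z 0.164 x,y mm [-2.43794619  0.78277975] [ 0.07281557 -0.84125127  0.84075796  0.18364493]
z 0.166 x,y mm [-3.92885049  0.77967729] [ 0.02516174 -0.29539732  0.29522673  1.19151105]
fit [ -3.32313184   0.78047854 165.57273418] [-0.45135485 -0.4313483   0.4312339   0.445565  ]
```

```bash
cat > ov.py <<'E'
from h import *
import sys
s,im=load(sys.argv[1]);C=cam("wrist",s);f=4
v=cv2.resize(im,None,fx=f,fy=f,interpolation=cv2.INTER_CUBIC)
for x,y,z,r,col in eval(sys.argv[2]):
    a=np.linspace(0,2*np.pi,100)
    p=proj(C,np.c_[x+r*np.cos(a),y+r*np.sin(a),0*a+z]);cv2.polylines(v,[np.int32(p*f+1.5)],True,col,1)
x0,y0=eval(sys.argv[3])
cv2.imwrite("pics/"+sys.argv[1]+"v.png",v[f*y0:f*y0+600,f*x0:f*x0+720])
E
python3 ov.py w10 '[(.5782,.0444,.07,.018,(0,0,255)),(.5782,.0444,.07,.022,(0,255,0)),(.5782,.0444,.03,.034,(255,0,0)),(.5816,.0432,.0823,.017,(255,255,0)),(.5816,.0432,.0733,.017,(255,0,255))]' 190,190
```

```text
(no output)
```

View pics/w10v.png

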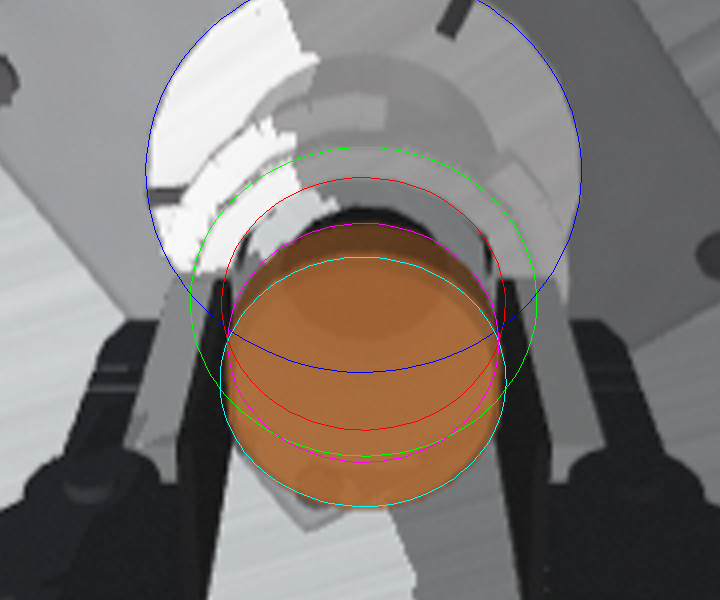

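The overlay confirms the glass is about 3 mm too far out in +x (my first height model included the side wall). I correct and retry in small steps.

```bash
python3 -m crank '[[-0.3,0.1,0,0,2.5],[0,0,0,0,2.5],[0,0,-0.2,0,2.5],[0,0,-0.1,0,2.5],[0,0,0,0,2.5]]' 25;  python3 - <<'E'
from h import *
s,im=snap("wrist","w11");print(s["moment"])
E
python3 held.py w11|tail -1
```

```text
t: 10.9
eef_pos: [0.576, 0.0443, 0.2436]
tcp_rot: [0.165, 0.986, -0.0, -0.0]
ft_force: [-0.1, 0.2, 0.5]
opening: 0.0322
[0.00110383 0.02343991 0.03479771]
fit [ -2.97192489   0.78206383 164.53917534] [-0.71469637 -0.68266037  0.68247806  0.70547793]
```

```bash
python3 -m crank '[[0,0,-0.1,0,2.5],[0,0,0,0,2.5]]' 25;  python3 -m crank '[[0,0,-0.1,0,2.5],[0,0,0,0,2.5]]' 25
```

```text
t: 11.2
eef_pos: [0.5761, 0.0443, 0.2429]
tcp_rot: [0.165, 0.986, 0.0, 0.0]
ft_force: [-0.5, 0.2, 4.8]
opening: 0.0322
t: 11.45
eef_pos: [0.5761, 0.0443, 0.2428]
tcp_rot: [0.165, 0.986, 0.0, 0.0]
ft_force: [-7.6, -0.9, 22.5]
opening: 0.0325
```

Contact recurs at the same height. TCP 0.2429 − 0.173 equals the rim height, so the fingertips are on the rim and the glass is about 2 mm inside the bore. I relieve the load by 1.5 mm and check centring.

```bash
python3 -m crank '[[0,0,0.2,0,2.5],[0,0,0,0,2.5]]' 25;  python3 - <<'E'
from h import *
s,im=snap("wrist","w12");print(s["eef_pos"],s["moment"])
E
python3 held.py w12
python3 ov.py w12 '[(.5782,.0444,.07,.018,(0,0,255)),(.5782,.0444,.07,.022,(0,255,0)),(.5782,.0444,.03,.034,(255,0,0)),(.5787,.0442,.0787,.017,(255,255,0)),(.5787,.0442,.0697,.017,(255,0,255))]' 190,190
```

```text
t: 11.7
eef_pos: [0.576, 0.0443, 0.2437]
tcp_rot: [0.165, 0.986, 0.0, 0.0]
ft_force: [-0.9, -0.1, -0.4]
opening: 0.0327
[0.57603219 0.04430973 0.24372194] [-0.01717482 -0.00275497 -0.01684703]
[ 246  246   70   72 4038]
z 0.16 x,y mm [-0.02359506  0.7888469 ] [ 0.1735116  -1.94055347  1.93937983 -0.82558436]
z 0.162 x,y mm [-1.52131331  0.78574915] [ 0.11964427 -1.36044714  1.35963727  0.24051494]
z 0.164 x,y mm [-3.0200149   0.78264739] [ 0.06906403 -0.79821094  0.79774311  1.2761982 ]
z 0.166 x,y mm [-4.51965172  0.7795418 ] [ 0.02154526 -0.25303493  0.25288889  2.28273157]
fit [ -2.97200229   0.78202801 164.53932953] [-0.71469612 -0.68266015  0.68247784  0.7054777 ]
```

View pics/w12v.png

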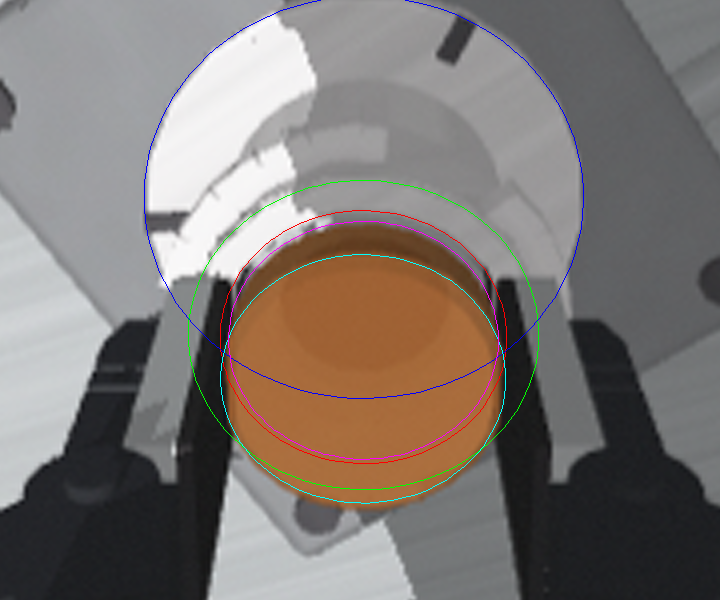

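Glass outline lies inside the bore circle. I release it.

```bash
python3 -m crank '[[-0.05,0,0,0,2.5],[0,0,0,0,3.6],[0,0,0,0,4],[0,0,0,0,5],[0,0,0,0,5],[0,0,0,0,5]]' 25;  python3 - <<'E'
from h import *
s,im=snap("wrist","w13");print(s["eef_pos"],s["moment"])
E
python3 ov.py w13 '[(.5782,.0444,.07,.018,(0,0,255)),(.5782,.0444,.07,.022,(0,255,0)),(.5782,.0444,.0745,.017,(255,255,0))]' 190,190
```

```text
t: 12.5
eef_pos: [0.5755, 0.0443, 0.2437]
tcp_rot: [0.165, 0.986, -0.0, -0.0]
ft_force: [0.1, 0.5, 0.7]
opening: 0.05
[0.57550243 0.04430798 0.24367473] [-0.04495175 -0.00767809 -0.0154507 ]
```

View pics/w13v.png

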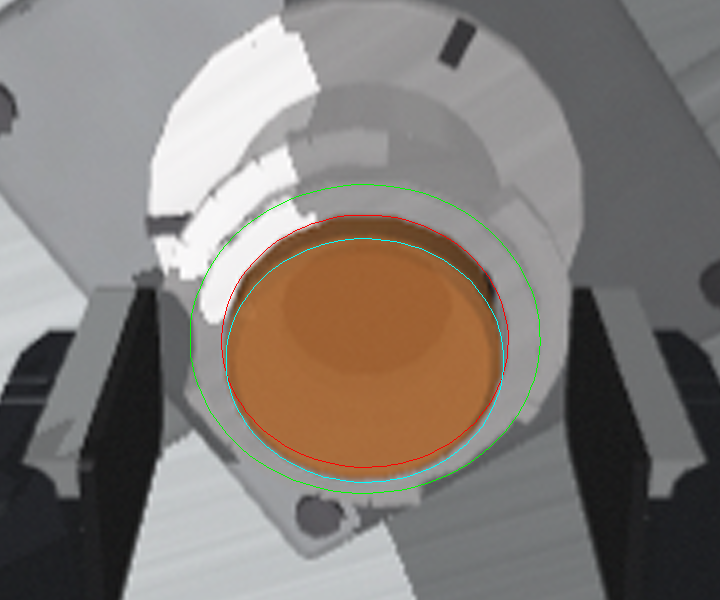

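The glass is seated: its outline matches the seated model. Next is the ring.

```bash
python3 -m crank '[[0,0,2,0,8.54],[0,0,4,0,8.54],[-1.5,3.5,2,0,8.54],[-2.2,4.6,0,0,8.54],[-2.2,4.6,0,0,8.54],[-2.2,4.6,-1,0,8.54],[-2.2,4.6,-1.5,0,8.54],[0,0.3,-1.2,0,8.54],[0,0,0,0,8.54],[0,0,0,0,8.54]]' 25;  python3 - <<'E'
from h import *
s,im=snap("wrist","w14");print(s["eef_pos"],s["ft_force"],yaw(s)[0])
E
```

```text
t: 13.8
eef_pos: [0.4732, 0.2652, 0.2871]
tcp_rot: [0.166, 0.986, -0.0, 0.0]
ft_force: [0.2, 0.0, -0.7]
opening: 0.0855
[0.47321864 0.26516236 0.2871052 ] [ 0.24548262  0.02282276 -0.65791091] 1.237163437441556
```

View pics/w14.png

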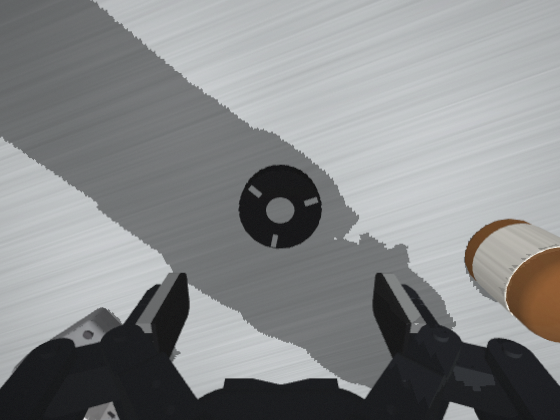

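```bash
python3 ring.py w14 230 155 330 256 .024; python3 ov.py w14 '[(.4731,.2654,.024,.0315,(0,0,255)),(.4731,.2654,.024,.011,(0,255,0)),(.4731,.2654,.0,.0315,(255,255,0))]' 190,130
```

```text
ellipse ((279.8245544433594, 206.4333953857422), (82.56497955322266, 83.75933837890625), 1.7714632749557495)
[266 197  28  26 571] [279.61821366 209.87390543]
[249 185  13  13  78] [254.76923077 191.        ]
[304 197  14   9  76] [310.65789474 201.26315789]
[270 235   8  14  66] [273.86363636 240.98484848]
bars circle [0.47306023 0.26525021] 0.024791392006912907
hole c [0.47159468 0.26568385 0.024     ] ellipse c [0.4702959  0.26628731 0.02      ]
angles [-150.57237587   90.6733466   -29.87515346] mod [89.42762413 90.6733466  90.12484654]
```

View pics/w14v.png

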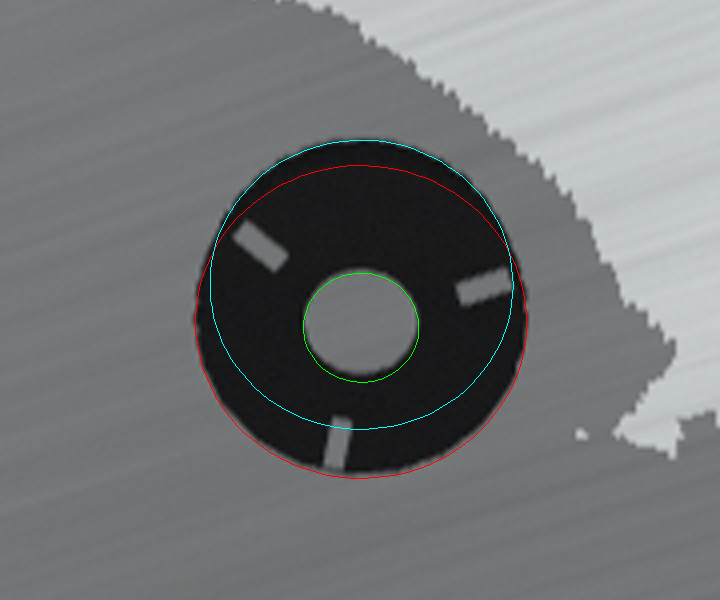

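Ring (0.4731,0.2654), pins at 90.1°, and the overlay matches. I descend and squeeze it twice at right angles to centre it.

```bash
python3 -m crank '[[0,0,-3,0,8.54],[0,0,-3,0,8.54],[0,0,-3,0,8.54],[0,0,-1.5,0,8.54],[0,0,-0.4,0,8.54],[0,0,0,0,7],[0,0,0,0,6],[0,0,0,0,6],[0,0,0,0,6]]' 25; python3 -m crank '[[0,0,0,0,8.54],[0,0,0,0,8.54],[0,0,0,-0.175,8.54],[0,0,0,-0.175,8.54],[0,0,0,-0.175,8.54],[0,0,0,-0.175,8.54],[0,0,0,-0.175,8.54],[0,0,0,-0.175,8.54],[0,0,0,-0.175,8.54],[0,0,0,-0.175,8.54],[0,0,0,-0.17,8.54],[0,0,0,0,8.54],[0,0,0,0,7],[0,0,0,0,6],[0,0,0,0,6],[0,0,0,0,6],[0,0,0,0,6]]' 25
python3 - <<'E'
from h import *
s,im=snap("wrist","w15");print(s["eef_pos"],s["ft_force"],yaw(s)[0],s["joint_positions"])
E
```

```text
t: 14.98
eef_pos: [0.4728, 0.2663, 0.1789]
tcp_rot: [0.165, 0.986, 0.0, 0.001]
ft_force: [-1.2, -2.4, 6.3]
opening: 0.0629
t: 17.1
eef_pos: [0.4726, 0.2662, 0.1781]
tcp_rot: [0.813, 0.582, 0.0, -0.0]
ft_force: [-2.8, -0.2, 8.8]
opening: 0.0633
[0.47258649 0.26622952 0.17812273] [-2.78983632 -0.24276395  8.84549248] -0.3288481659529064 [-0.92026172  0.800735    0.42321593  1.96992145 -0.65231613  0.50827871
 -0.35689004]
```

View pics/w15.png

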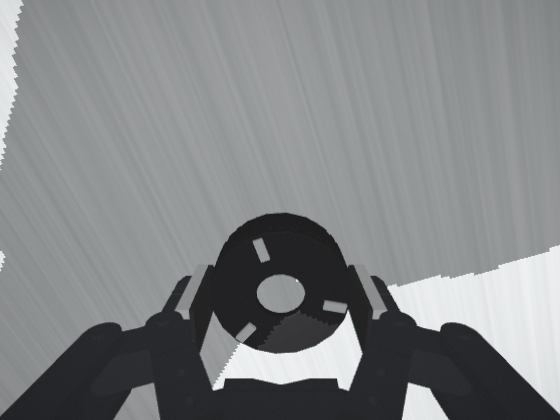

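Ring gripped (63.3 mm). I firm the grip, lift, and measure it in hand.

```bash
python3 -m crank '[[0,0,0,0,5.8],[0,0,0,0,5.8],[0,0,2,0,5.8],[0,0,4,0,5.8],[0,0,4,0,5.8],[0,0,2,0,5.8],[0,0,0,0,5.8],[0,0,0,0,5.8]]' 60
python3 - <<'E'
from h import *
s,im=snap("wrist","w16");print(s["eef_pos"],s["ft_force"],yaw(s)[0],s["opening"])
cv2.imwrite("pics/w16z.png",cv2.resize(im[200:365,200:365,::-1],None,fx=3.6,fy=3.6,interpolation=cv2.INTER_CUBIC))
E
```

```text
t: 18.15
eef_pos: [0.4723, 0.2662, 0.297]
tcp_rot: [0.814, 0.581, -0.0, -0.0]
ft_force: [0.4, 0.1, -1.2]
opening: 0.0621
[0.47228133 0.26621573 0.29697603] [ 0.42524832  0.07570494 -1.18362686] -0.33000523095558115 0.062083784814690623
```

View pics/w16z.png

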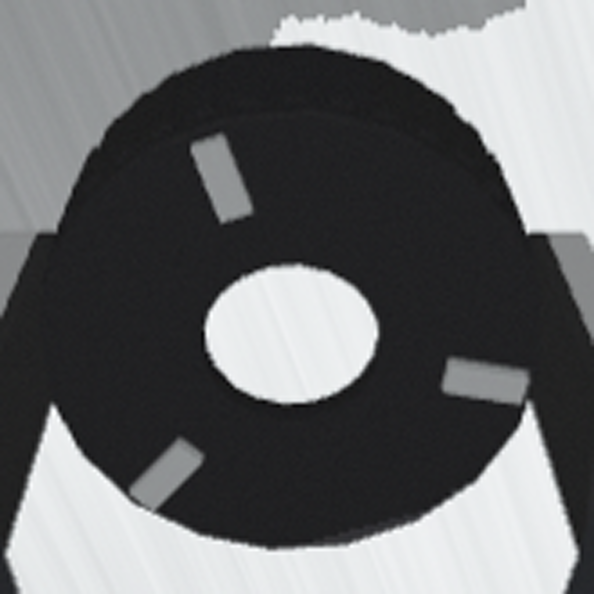

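```bash
cat > rheld.py <<'E'
from h import *
import sys
s0,im=load(sys.argv[1]);sd=np.array(eval(sys.argv[2]));h=float(sys.argv[3])
C=cam("wrist",{"eef_pos":np.zeros(3),"tcp_rot":np.array([0,0,0,1.])})
g=cv2.cvtColor(im,cv2.COLOR_BGR2GRAY)
P=[]
for u,v in sd:
    w=g[v-16:v+17,u-16:u+17].astype(int);t=(w[16,16]+36)//2+5
    m=(w>t)&(w<w[16,16]+45);l=cv2.connectedComponents(m.astype(np.uint8),connectivity=4)[1]
    yy,xx=np.nonzero(l==l[16,16]);P.append((xx.mean()+u-16,yy.mean()+v-16));print(len(xx),P[-1])
b=cast(C,P,h)
A=np.c_[2*b[:,:2],np.ones(3)];q=np.linalg.solve(A,(b[:,:2]**2).sum(1));r=np.sqrt(q[2]+q[0]**2+q[1]**2)
print("tool centre mm",q[:2]*1e3,"r",r*1e3)
y=yaw(s0)[0];X=np.array([-np.sin(y),np.cos(y)]);Y=np.array([np.cos(y),np.sin(y)])
d=(b[:,:2]-q[:2]);w=np.outer(d[:,0],X)+np.outer(d[:,1],Y)
a=np.degrees(np.arctan2(w[:,1],w[:,0]));print("world pin angles mod120",a%120,np.mean((a-60)%120)+60)
off=q[0]*X+q[1]*Y;print("world offset mm",off*1e3,"ring at",s0["eef_pos"][:2]+off)
E
python3 rheld.py w16 '[(262,249),(335,306),(246,332)]' .154
```

```text
233 (np.float64(261.12017167381975), np.float64(249.13304721030045))
218 (np.float64(334.1834862385321), np.float64(305.6192660550459))
197 (np.float64(245.4517766497462), np.float64(331.6700507614213))
tool centre mm [0.65088756 1.02689815] r 24.697034804217108
world pin angles mod120 [89.98535605 90.31726702 90.51440097] 90.27234134722431
world offset mm [1.18240619 0.28300182] ring at [0.47346374 0.26649874]
```

```bash
python3 -m crank '[[2.1,-4.4,0,0.156,5.8],[2.1,-4.5,0,0.156,5.8],[2.1,-4.5,0,0.156,5.8],[2.1,-4.4,0,0.156,5.8],[2.1,-4.5,0,0.156,5.8],[0,0,0,0,5.8],[0,0,-1,0,5.8],[0,0,0,0,5.8]]' 60
python3 - <<'E'
from h import *
s,im=snap("wrist","w17");print(s["eef_pos"],s["ft_force"],s["moment"],yaw(s)[0],s["opening"],s["joint_positions"])
E
```

```text
t: 19.2
eef_pos: [0.5769, 0.0445, 0.2862]
tcp_rot: [0.531, 0.847, -0.001, -0.001]
ft_force: [0.2, -0.3, -0.4]
opening: 0.0622
[0.57685631 0.04451089 0.28622351] [ 0.24524551 -0.32371727 -0.44171566] [-0.00702062  0.05086057 -0.00935247] 0.45007826527442535 0.06219896405072061 [-0.42479997  0.63284682  0.35359028  1.83691006 -0.31284427  0.72909416
  0.55177128]
```

View pics/w17.png

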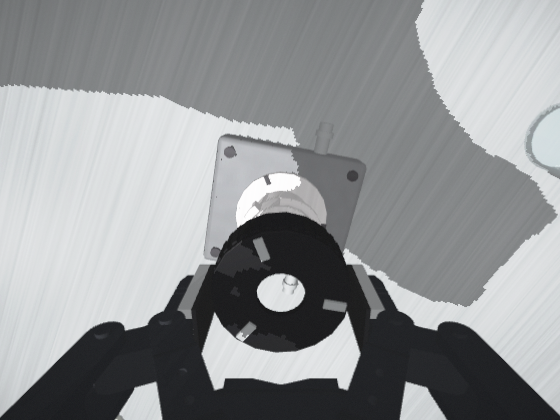

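```bash
python3 cellm.py w17 '[(230,153),(352,176),(215,252)]' 'lambda H:(H[1]+H[2])/2'; python3 rheld.py w17 '[(262,249),(335,306),(246,332)]' .154|tail -3
```

```text
110 [229.62727273 151.81818182]
100 [352.08 175.48]
64 [221.   254.75]
[[ 0.52440934  0.07156228]
 [ 0.61147461  0.09455108]
 [ 0.54990894 -0.00653953]]
centre [0.58069178 0.04400577 0.0245    ]
1 0 0.09004913123655793 14.790873717412858
2 0 0.08215913213422117 18.081434982532073
2 1 0.1183623417850241 58.657971691040984
tool centre mm [0.36936745 1.92075773] r 24.214823337628168
world pin angles mod120 [16.71527933 13.01325975 14.97374684] 134.9007619716931
world offset mm [1.5687872  1.16818204] ring at [0.5784251  0.04567907]
```

```bash
python3 -m crank '[[0.07,-0.1,-1.5,0,5.8],[0,0,-1.5,0,5.8],[0,0,-0.6,0,5.8],[0,0,0,0,5.8],[0,0,0,0,5.8]]' 60
python3 - <<'E'
from h import *
s,im=snap("wrist","w18");print(s["eef_pos"],s["ft_force"],s["moment"],yaw(s)[0],s["opening"])
E
```

```text
t: 19.88
eef_pos: [0.5783, 0.0422, 0.2519]
tcp_rot: [0.532, 0.847, 0.0, 0.0]
ft_force: [0.1, -0.2, -0.0]
opening: 0.0619
[0.5783314  0.04223489 0.25193787] [ 1.27569184e-01 -2.38506193e-01 -1.82042827e-05] [ 0.03053938 -0.03993166 -0.02209448] 0.44882781013571005 0.06188687570200613
```

View pics/w18.png

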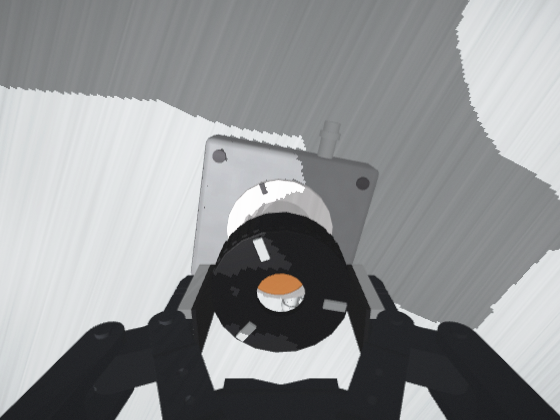

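```bash
python3 -m crank '[[-0.07,0.12,0,0,5.8],[0,0,-0.5,0,5.8],[0,0,-0.2,0,5.8],[0,0,0,0,5.8],[0,0,0,0,5.8]]' 60
```

```text
t: 20.55
eef_pos: [0.5775, 0.0434, 0.2447]
tcp_rot: [0.532, 0.847, -0.0, 0.0]
ft_force: [-0.5, -0.3, -1.0]
opening: 0.0619
```

```bash
python3 -m crank '[[0,0,-0.2,0,5.8],[0,0,-0.1,0,5.8],[0,0,0,0,5.8]]' 60; python3 -m crank '[[0,0,-0.2,0,5.8],[0,0,0,0,5.8]]' 60
```

```text
t: 20.92
eef_pos: [0.5775, 0.0435, 0.2416]
tcp_rot: [0.532, 0.847, -0.0, -0.0]
ft_force: [-0.6, -0.4, -0.8]
opening: 0.0624
t: 21.18
eef_pos: [0.5775, 0.0435, 0.2395]
tcp_rot: [0.532, 0.847, -0.0, -0.0]
ft_force: [1.1, -0.7, -0.5]
opening: 0.0619
```

```bash
python3 -m crank '[[0,0,-0.2,0,5.8],[0,0,0,0,5.8]]' 60; python3 -m crank '[[0,0,-0.1,0,5.8],[0,0,-0.1,0,5.8],[0,0,0,0,5.8]]' 60;python3 -m crank '[[0,0,-0.05,0,5.8],[0,0,0,0,5.8]]' 60
```

```text
t: 21.42
eef_pos: [0.5775, 0.0435, 0.2375]
tcp_rot: [0.532, 0.847, -0.0, -0.0]
ft_force: [1.3, -0.2, -0.5]
opening: 0.0623
t: 21.8
eef_pos: [0.5775, 0.0435, 0.2356]
tcp_rot: [0.532, 0.847, -0.0, -0.0]
ft_force: [-0.5, -0.8, -0.2]
opening: 0.0623
t: 22.05
eef_pos: [0.5775, 0.0435, 0.2352]
tcp_rot: [0.532, 0.847, 0.0, -0.0]
ft_force: [0.7, 0.1, -1.4]
opening: 0.0622
```

```bash
python3 -m crank '[[0,0,-0.05,0,5.8],[0,0,0,0,5.8]]' 60|sed -n '2p;4p'; python3 -m crank '[[0,0,-0.05,0,5.8],[0,0,0,0,5.8]]' 60|sed -n '2p;4p';python3 -m crank '[[0,0,-0.05,0,5.8],[0,0,0,0,5.8]]' 60|sed -n '2p;4p'
```

```text
eef_pos: [0.5775, 0.0435, 0.2347]
ft_force: [-0.4, 0.1, 0.0]
eef_pos: [0.5776, 0.0435, 0.2346]
ft_force: [-3.0, -0.4, 9.4]
eef_pos: [0.5776, 0.0434, 0.2346]
ft_force: [-6.7, 0.8, 17.4]
```

Contact at TCP 0.2346, where lip on glass was expected (0.2340). I check from outside.

```bash
python3 - <<'E'
from h import *
s,im=snap("side","s19");C=cam("side");p=proj(C,[[.5782,.0444,.06]])[0];print(p,s["moment"],s["ft_force"])
x,y=map(int,p);cv2.imwrite("pics/s19z.png",cv2.resize(im[y-50:y+40,x-60:x+60,::-1],None,fx=6,fy=6,interpolation=cv2.INTER_CUBIC))
E
python3 -m crank '[[0,0,0.08,0,5.8],[0,0,0,0,5.8]]' 60|sed -n '2p;4p'
```

```text
[266.68035918 210.18242109] [-2.76056661e-02  1.26652797e+00 -9.54320153e-05] [-6.67023156  0.81231512 17.40304934]
eef_pos: [0.5776, 0.0435, 0.2347]
ft_force: [-1.7, 0.5, 6.2]
```

View pics/s19z.png

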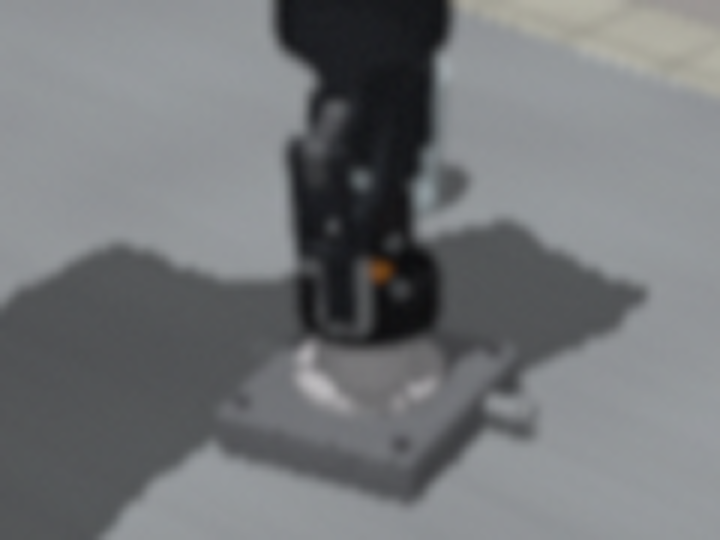

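I release briefly so the ring settles on the glass by itself, and look.

```bash
python3 -m crank '[[0,0,0.03,0,6.8],[0,0,0,0,7],[0,0,0,0,7],[0,0,0,0,7]]' 60|sed -n '2p;4,5p'
python3 - <<'E'
from h import *
s,im=snap("wrist","w20");print(s["eef_pos"],yaw(s)[0],s["moment"])
cv2.imwrite("pics/w20z.png",cv2.resize(im[190:370,180:380,::-1],None,fx=3.3,fy=3.3,interpolation=cv2.INTER_CUBIC))
E
```

```text
eef_pos: [0.5775, 0.0435, 0.2347]
ft_force: [0.7, 0.1, 0.3]
opening: 0.0701
[0.57750515 0.04348084 0.2347357 ] 0.44890131638113506 [ 0.01500958 -0.06625096 -0.01660155]
```

View pics/w20z.png

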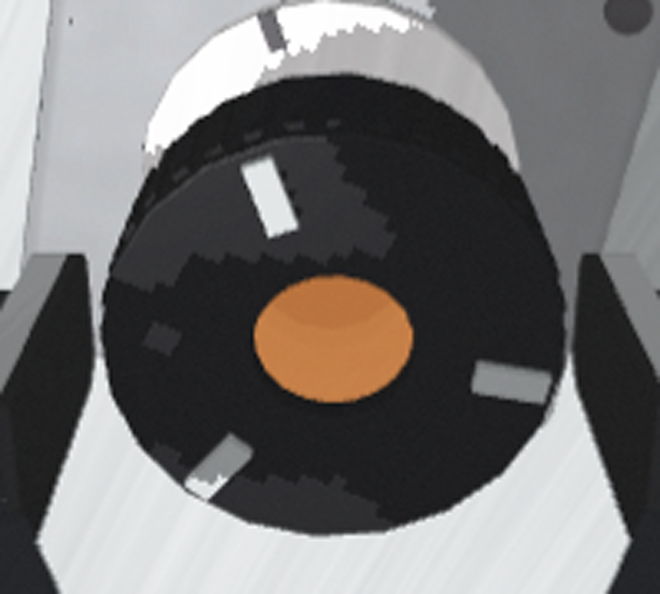

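```bash
python3 ov.py w20 '[(.5782,.0444,.080,.0315,(0,0,255)),(.5782,.0444,.080,.011,(0,255,0)),(.5782,.0444,.056,.0315,(255,255,0))]' 190,200;python3 rheld.py w20 '[(262,250),(335,306),(246,332)]' .1547|tail -3
```

```text
tool centre mm [-0.29826876  1.95484379] r 24.32124180262642
world pin angles mod120 [16.52209386 13.24837671 14.33130569] 134.70059208472338
world offset mm [1.89060804 0.5796376 ] ring at [0.57939576 0.04406048]
```

View pics/w20v.png

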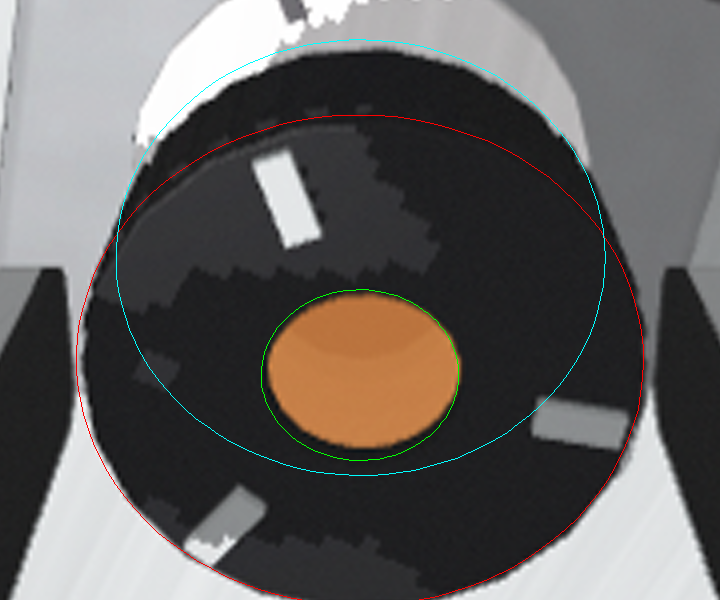

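The ring rests level on the glass, bars over the tabs. I regrip and start turning clockwise, compensating for the small hand offset.

```bash
cat > r.py <<'E'
from h import *
s=ctrl.get_state();y=yaw(s)[0];print("t %.2f pos"%s["t"],np.round(s["eef_pos"]*1e3,2),"turned %.1f deg"%np.degrees(.449-y),"F",np.round(s["ft_force"],1),"M",np.round(s["moment"],3),"op %.4f"%s["opening"])
X=np.array([-np.sin(y),np.cos(y)]);Y=np.array([np.cos(y),np.sin(y)])
P=np.array([.57750,.04348])+np.array([.00086,.00097]);print("tcp fix mm",np.round((P-.0005*X-.0012*Y-s["eef_pos"][:2])*1e3,2))
E
python3 -m crank '[[0,0,0,0,6.5],[0,0,0,0,6],[0,0,0,0,5.8],[0,0,0,0,5.8]]' 45 >/dev/null; python3 r.py
python3 -m crank '[[-0.003,0.006,0,-0.05,5.8],[-0.004,0.006,0,-0.05,5.8],[-0.003,0.006,0,-0.05,5.8],[-0.004,0.006,0,-0.05,5.8],[0,0,0,0,5.8]]' 45 >/dev/null; python3 r.py
```

```text
t 24.15 pos [577.56  43.45 235.39] turned 0.0 deg F [-4.2  0.1 13.1] M [-0.015  0.787 -0.008] op 0.0629
tcp fix mm [-0.06  0.03]
t 24.77 pos [577.76  43.59 235.44] turned 11.5 deg F [-0.4 -1.6  9.2] M [-0.205  0.133 -0.037] op 0.0629
tcp fix mm [-0.44  0.08]
```

```bash
python3 -m crank '[[-0.03,0.01,0.05,0,5.8],[0,0,0,0,5.8]]' 45 >/dev/null; python3 r.py
python3 -m crank '[[-0.003,0.006,0,-0.05,5.8],[-0.003,0.006,0,-0.05,5.8],[0,0,0,0,5.8]]' 45 >/dev/null; python3 r.py
python3 -m crank '[[-0.003,0.006,0,-0.05,5.8],[-0.003,0.006,0,-0.05,5.8],[0,0,0,0,5.8]]' 45 >/dev/null; python3 r.py
```

```text
t 25.02 pos [577.23  43.8  235.51] turned 11.5 deg F [ 0.  -0.2  6.2] M [-0.144 -0.121 -0.027] op 0.0627
tcp fix mm [ 0.09 -0.13]
t 25.40 pos [577.13  43.92 235.5 ] turned 17.3 deg F [ 0.4 -0.9  7.6] M [-0.135 -0.033 -0.096] op 0.0628
tcp fix mm [ 0.12 -0.14]
t 25.77 pos [577.08  44.04 235.51] turned 23.0 deg F [ 0.5 -1.2  6.1] M [-0.204  0.014 -0.063] op 0.0628
tcp fix mm [ 0.11 -0.15]
```

```bash
python3 -m crank '[[0.01,-0.01,0.05,0,5.8],[0,0,0,0,5.8]]' 45 >/dev/null; python3 r.py
python3 -m crank '[[-0.003,0.006,0,-0.05,5.8],[0,0,0,0,5.8],[0,0,0,0,5.8]]' 45 >/dev/null; python3 r.py
for i in 1; do :; done
python3 -m crank '[[-0.003,0.006,0,-0.05,5.8],[0,0,0,0,5.8]]' 45 >/dev/null; python3 r.py
```

```text
t 26.02 pos [576.91  44.05 235.62] turned 22.9 deg F [-1.4  1.   0.4] M [ 0.047  0.1   -0.021] op 0.0623
tcp fix mm [ 0.27 -0.16]
t 26.40 pos [576.99  44.11 235.72] turned 25.8 deg F [ 0.2  0.6 -0.8] M [ 0.071  0.032 -0.015] op 0.0627
tcp fix mm [ 0.17 -0.16]
t 26.65 pos [576.97  44.15 235.77] turned 28.7 deg F [-0.7 -0.5 -0.3] M [-0.02   0.026 -0.018] op 0.0626
tcp fix mm [ 0.17 -0.13]
```

```bash
python3 -m crank '[[0.002,0.003,0,-0.05,5.8],[0,0,0,0,5.8]]' 45 >/dev/null; python3 r.py
python3 -m crank '[[0.002,0.006,0,-0.05,5.8],[0,0,0,0,5.8]]' 45 >/dev/null; python3 r.py
python3 -m crank '[[0.002,0.006,0,-0.05,5.8],[0,0,0,0,5.8]]' 45 >/dev/null; python3 r.py
```

```text
t 26.90 pos [576.99  44.18 235.77] turned 31.6 deg F [-0.7  0.2 -0.7] M [0.024 0.023 0.043] op 0.0626
tcp fix mm [ 0.12 -0.1 ]
t 27.15 pos [577.03  44.27 235.77] turned 34.4 deg F [-0.9  1.  -0.1] M [-0.015  0.025 -0.008] op 0.0624
tcp fix mm [ 0.06 -0.14]
t 27.40 pos [577.05  44.29 235.75] turned 37.3 deg F [-0.1  0.3 -0.3] M [ 0.026 -0.007  0.02 ] op 0.0628
tcp fix mm [ 0.04 -0.09]
```

```bash
python3 -m crank '[[0,0.006,0,-0.05,5.8],[0,0,0,0,5.8]]' 45 >/dev/null; python3 r.py|head -1
python3 -m crank '[[0,0.006,0,-0.05,5.8],[0,0,0,0,5.8]]' 45 >/dev/null; python3 r.py|head -1
python3 -m crank '[[0,0.006,0,-0.05,5.8],[0,0,0,0,5.8]]' 45 >/dev/null; python3 r.py
```

```text
t 27.65 pos [577.05  44.36 235.74] turned 40.2 deg F [-0.1  0.4 -1.7] M [ 0.01  -0.004 -0.01 ] op 0.0627
t 27.90 pos [577.04  44.44 235.76] turned 42.9 deg F [-0.1  0.6 -0.9] M [ 0.018 -0.019 -0.046] op 0.0623
t 28.15 pos [577.05  44.48 235.75] turned 45.8 deg F [-1.   0.4 -0.1] M [ 0.03  -0.01   0.047] op 0.0625
tcp fix mm [ 0.01 -0.09]
```

```bash
python3 -m crank '[[0,0.006,0,-0.05,5.8],[0,0,0,0,5.8]]' 45 >/dev/null; python3 r.py|head -1
python3 -m crank '[[0,0.006,0,-0.05,5.8],[0,0,0,0,5.8]]' 45 >/dev/null; python3 r.py|head -1
python3 -m crank '[[0,0.006,0,-0.05,5.8],[0,0,0,0,5.8]]' 45 >/dev/null; python3 r.py
```

```text
t 28.40 pos [577.04  44.52 235.77] turned 48.6 deg F [ 0.4 -0.5 -1.6] M [ 0.02   0.009 -0.044] op 0.0625
t 28.65 pos [577.05  44.59 235.76] turned 51.5 deg F [ 0.3  0.5 -1.4] M [-0.017 -0.     0.057] op 0.0624
t 28.90 pos [577.03  44.62 235.75] turned 54.3 deg F [ 0.4 -0.3 -0.4] M [ 0.022 -0.049 -0.041] op 0.0623
tcp fix mm [ 0.03 -0.04]
```

```bash
python3 -m crank '[[0,0.006,0,-0.05,5.8],[0,0,0,0,5.8]]' 45 >/dev/null; python3 r.py|head -1;python3 -m crank '[[0,0,0,0,5.8]]' 45 >/dev/null; python3 r.py|head -1
python3 -m crank '[[0,0.006,0,-0.05,5.8],[0,0,0,0,5.8]]' 45 >/dev/null; python3 r.py|head -1;python3 -m crank '[[0,0,0,0,5.8]]' 45 >/dev/null; python3 r.py|head -1
```

```text
t 29.15 pos [577.    44.68 235.71] turned 57.2 deg F [ 0.2 -0.1 -1.8] M [-0.05   0.02  -0.002] op 0.0625
t 29.27 pos [576.99  44.68 235.73] turned 57.2 deg F [-0.9  0.6 -3.7] M [-0.122  0.032  0.017] op 0.0628
t 29.52 pos [576.99  44.68 235.67] turned 60.1 deg F [-0.4  0.1 -4. ] M [-0.133 -0.029  0.015] op 0.0623
t 29.65 pos [576.99  44.71 235.72] turned 60.1 deg F [ 0.4 -0.7 -3.3] M [-0.145  0.005 -0.001] op 0.0621
```

Fz is now −3.5 N: the flights have begun to draw the ring down against the arm. I lower the hand slightly to follow and go in finer steps.

```bash
python3 -m crank '[[0,0,-0.02,0,5.8],[0,0,0,0,5.8]]' 45 >/dev/null; python3 r.py;python3 -m crank '[[0,0,0,0,5.8]]' 45 >/dev/null; python3 r.py|head -1
python3 -m crank '[[0,0.003,0,-0.026,5.8],[0,0,0,0,5.8]]' 45 >/dev/null; python3 r.py|head -1;python3 -m crank '[[0,0,0,0,5.8]]' 45 >/dev/null; python3 r.py|head -1
python3 -m crank '[[0,0.003,0,-0.026,5.8],[0,0,0,0,5.8]]' 45 >/dev/null; python3 r.py|head -1;python3 -m crank '[[0,0,0,0,5.8]]' 45 >/dev/null; python3 r.py|head -1
```

```text
t 29.90 pos [577.    44.69 235.63] turned 60.1 deg F [-0.3 -0.6 -2.2] M [-0.121  0.216 -0.002] op 0.0623
tcp fix mm [0.08 0.03]
t 30.02 pos [577.01  44.71 235.63] turned 60.1 deg F [-1.3 -0.4 -1.5] M [-0.152  0.288  0.014] op 0.0623
t 30.27 pos [577.09  44.72 235.62] turned 61.7 deg F [-1.3 -1.1 -2.4] M [-0.297  0.103  0.023] op 0.0622
t 30.40 pos [577.11  44.71 235.63] turned 61.6 deg F [-1.5 -1.3 -1.1] M [-0.295  0.068 -0.01 ] op 0.0627
t 30.65 pos [577.1   44.74 235.6 ] turned 63.2 deg F [ 0.9 -1.8 -2.2] M [-0.402 -0.028  0.052] op 0.0624
t 30.77 pos [577.1   44.75 235.63] turned 63.1 deg F [-0.  -3.1 -2.2] M [-0.473 -0.038 -0.041] op 0.0623
```

```bash
python3 -m crank '[[0,0,0,-0.026,5.8],[0,0,0,0,5.8]]' 45 >/dev/null; python3 r.py|head -1;python3 -m crank '[[0,0,0,0,5.8]]' 45 >/dev/null; python3 r.py|head -1
python3 -m crank '[[0,0,0,-0.026,5.8],[0,0,0,0,5.8]]' 45 >/dev/null; python3 r.py|head -1;python3 -m crank '[[0,0,0,0,5.8]]' 45 >/dev/null; python3 r.py
```

```text
t 31.02 pos [577.09  44.76 235.61] turned 64.7 deg F [-0.3 -2.4 -1.4] M [-0.505 -0.08   0.019] op 0.0625
t 31.15 pos [577.08  44.76 235.62] turned 64.6 deg F [ 1.1 -2.9 -1.9] M [-0.604 -0.115  0.061] op 0.0626
t 31.40 pos [577.08  44.78 235.59] turned 66.2 deg F [ 0.4 -2.6 -1.1] M [-0.587 -0.131  0.077] op 0.0626
t 31.52 pos [577.06  44.78 235.6 ] turned 66.1 deg F [ 0.6 -1.9 -2.6] M [-0.657 -0.173  0.037] op 0.0627
tcp fix mm [0.06 0.07]
```

```bash
cat > m.py <<'E'
from h import *
s=ctrl.get_state();y=yaw(s)[0];print("%.2f %.1f deg z %.2f F"%(s["t"],np.degrees(.449-y),s["eef_pos"][2]*1e3),np.round(s["ft_force"],1),"M",np.round(s["moment"],3))
E
python3 -m crank '[[0,0,0,-0.026,5.8],[0,0,0,0,5.8]]' 45 >/dev/null; python3 m.py;python3 -m crank '[[0,0,0,0,5.8]]' >/dev/null; python3 m.py;python3 -m crank '[[0,0,0,0,5.8]]' >/dev/null; python3 m.py;python3 -m crank '[[0,0,0,0,5.8]]' >/dev/null; python3 m.py
python3 -m crank '[[0,0,0,-0.026,5.8],[0,0,0,0,5.8]]' 45 >/dev/null; python3 m.py;python3 -m crank '[[0,0,0,0,5.8]]' >/dev/null; python3 m.py;python3 -m crank '[[0,0,0,0,5.8]]' >/dev/null; python3 m.py;python3 -m crank '[[0,0,0,0,5.8]]' >/dev/null; python3 m.py
```

```text
31.77 67.7 deg z 235.56 F [ 0.8 -3.3 -2.1] M [-0.703 -0.158  0.038]
31.90 67.6 deg z 235.58 F [ 0.2 -2.8 -2.5] M [-0.651 -0.124  0.018]
32.02 67.6 deg z 235.57 F [-0.1 -3.2 -3. ] M [-0.713 -0.23   0.081]
32.15 67.6 deg z 235.58 F [ 0.6 -2.1 -3.2] M [-0.705 -0.284  0.112]
32.40 69.1 deg z 235.56 F [ 0.5 -3.3 -2.3] M [-0.712 -0.138  0.112]
32.52 69.1 deg z 235.58 F [ 0.4 -2.8 -4.5] M [-0.748 -0.234  0.068]
32.65 69.1 deg z 235.55 F [ 0.3 -2.5 -2.9] M [-0.692 -0.216  0.089]
32.77 69.1 deg z 235.57 F [ 0.4 -4.2 -3.8] M [-0.758 -0.249  0.053]
```

```bash
python3 -m crank '[[0,0,0,-0.026,5.8],[0,0,0,0,5.8]]' 45 >/dev/null; python3 m.py;python3 -m crank '[[0,0,0,0,5.8]]' >/dev/null; python3 m.py;python3 -m crank '[[0,0,0,0,5.8]]' >/dev/null; python3 m.py;python3 -m crank '[[0,0,0,0,5.8]]' >/dev/null; python3 m.py;python3 -m crank '[[0,0,0,0,5.8]]' >/dev/null; python3 m.py;python3 -m crank '[[0,0,0,0,5.8]]' >/dev/null; python3 m.py
```

```text
33.02 70.6 deg z 235.57 F [ 1.  -2.6 -2.3] M [-0.766 -0.201  0.062]
33.15 70.6 deg z 235.57 F [ 0.9 -2.5 -3.6] M [-0.777 -0.202  0.172]
33.27 70.6 deg z 235.56 F [ 0.7 -3.6 -5.1] M [-0.727 -0.21   0.08 ]
33.40 70.6 deg z 235.57 F [ 0.8 -3.3 -4.8] M [-0.815 -0.244  0.119]
33.52 70.6 deg z 235.58 F [ 0.7 -2.7 -4.9] M [-0.751 -0.228  0.182]
33.65 70.6 deg z 235.58 F [ 1.  -4.2 -4. ] M [-0.741 -0.246  0.189]
```

Mz has risen to about 0.134 N·m (onset around 63.5°, now about 7° past it, so about 14 N). The hand carries some tilt moment (Mx −0.75) that could mask the reading, so I release and regrip relaxed to verify.

```bash
python3 -m crank '[[0,0,0,0,6.6],[0,0,0,0,7],[0,0,0,0,7]]' 45 >/dev/null; python3 m.py; python3 -m crank '[[0,0,0,0,7]]' >/dev/null; python3 m.py
python3 - <<'E'
from h import *
s,im=snap("wrist","w21");print(s["eef_pos"],yaw(s)[0])
E
python3 ov.py w21 '[(.5782,.0444,.080,.0315,(0,0,255)),(.5782,.0444,.080,.011,(0,255,0)),(.5782,.0444,.056,.0315,(255,255,0))]' 190,200; python3 rheld.py w21 '[(262,250),(335,306),(246,332)]' .155|tail -3
```

```text
34.02 70.6 deg z 235.72 F [-0.1  0.4 -0.2] M [ 0.005 -0.042 -0.036]
34.15 70.6 deg z 235.66 F [ 0.4 -0.4 -0.6] M [-0.019 -0.021 -0.037]
[0.57706001 0.04489393 0.23566113] -0.7829319830149384
tool centre mm [-1.30124342 -0.97855691] r 26.4164820188147
world pin angles mod120 [59.31155422 68.59968559 66.65546031] 104.85556670789552
world offset mm [-1.61149466 -0.23214876] ring at [0.57544852 0.04466178]
```

View pics/w21v.png

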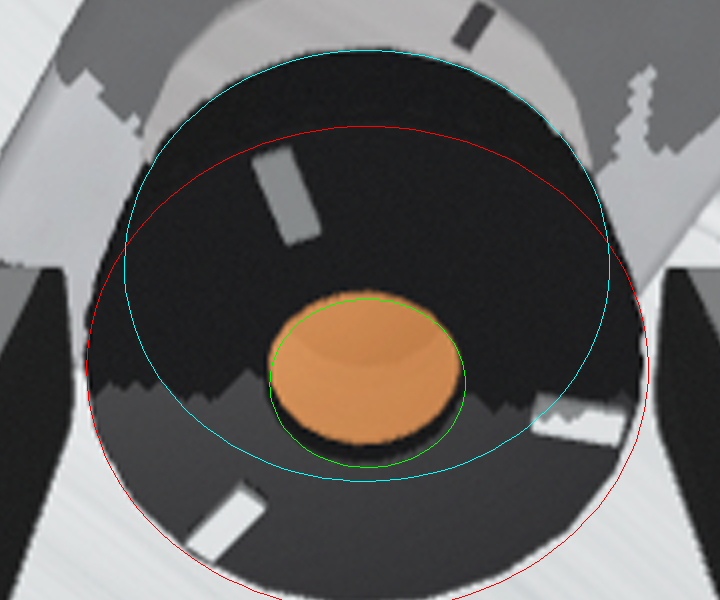

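```bash
python3 -m crank '[[0,0,0.06,0,6.6],[0,0,0,0,6],[0,0,0,0,5.8],[0,0,0,0,5.8]]' 45 >/dev/null; for i in 1; do python3 m.py; done; python3 -m crank '[[0,0,0,0,5.8]]' >/dev/null; python3 m.py; python3 -m crank '[[0,0,0,0,5.8]]' >/dev/null; python3 m.py; python3 -m crank '[[0,0,0,0,5.8]]' >/dev/null; python3 m.py
python3 -m crank '[[0,0,0,-0.012,5.8],[0,0,0,0,5.8]]' >/dev/null; python3 m.py;  python3 -m crank '[[0,0,0,0,5.8]]' >/dev/null; python3 m.py; python3 -m crank '[[0,0,0,0,5.8]]' >/dev/null; python3 m.py; python3 -m crank '[[0,0,0,0,5.8]]' >/dev/null; python3 m.py
```

```text
34.70 70.6 deg z 236.89 F [-4.7  0.4 14.7] M [0.137 0.991 0.032]
34.83 70.6 deg z 236.90 F [-4.7  1.1 15.1] M [ 0.139  0.978 -0.032]
34.95 70.6 deg z 236.88 F [-4.5  0.5 14.4] M [ 0.181  0.97  -0.001]
35.08 70.6 deg z 236.89 F [-4.1  1.3 14.7] M [0.119 0.986 0.007]
35.33 71.3 deg z 236.90 F [-5.3  1.1 14.7] M [0.104 1.014 0.412]
35.45 71.3 deg z 236.88 F [-4.9 -0.1 14.7] M [0.099 1.012 0.428]
35.58 71.3 deg z 236.88 F [-4.4  0.3 13.8] M [0.086 0.985 0.355]
35.70 71.3 deg z 236.88 F [-4.3  0.7 15. ] M [0.053 1.014 0.417]
```

```bash
python3 -m crank '[[0,0,0.09,0,5.8],[0,0,0,0,5.8]]' >/dev/null; python3 m.py;  python3 -m crank '[[0,0,0,0,5.8]]' >/dev/null; python3 m.py; python3 -m crank '[[0,0,0,0,5.8]]' >/dev/null; python3 m.py; python3 r.py
```

```text
35.95 71.3 deg z 237.13 F [-0.  -0.3  1.6] M [-0.095  0.102  0.311]
36.08 71.3 deg z 237.13 F [-0.8  0.4  3.1] M [-0.05   0.142  0.362]
36.20 71.3 deg z 237.11 F [-0.8 -0.5  2. ] M [-0.023  0.153  0.316]
t 36.20 pos [577.06  44.76 237.11] turned 71.3 deg F [-0.8 -0.5  2. ] M [-0.023  0.153  0.316] op 0.0619
tcp fix mm [0.1 0.2]
```

```bash
python3 -m crank '[[0,0,0,0,6.6],[0,0,0,0,7],[0,0,0,0,7]]' 30 >/dev/null; python3 m.py;  python3 -m crank '[[0,0,0,0,7]]' >/dev/null; python3 m.py
python3 - <<'E'
from h import *
s,im=snap("wrist","w22");print(s["eef_pos"],yaw(s)[0])
for n in ("w21","w22"):
    a=load(n)[1];cv2.imwrite(f"pics/{n}c.png",cv2.resize(a[230:350,200:360],None,fx=2.4,fy=2.4,interpolation=cv2.INTER_CUBIC))
cv2.imwrite("pics/cmp.png",np.hstack([cv2.imread("pics/w21c.png"),cv2.imread("pics/w22c.png")]))
E
```

```text
36.58 71.3 deg z 237.09 F [-0.5  0.2  0.9] M [ 0.045  0.007 -0.004]
36.70 71.3 deg z 237.08 F [ 0.5 -0.1  0.1] M [-0.019 -0.083 -0.026]
[0.57704542 0.04477999 0.23708071] -0.7951453513282057
```

View pics/cmp.png

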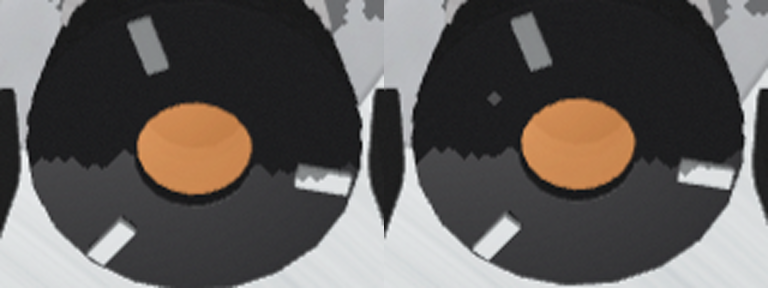

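```bash
cat > ang.py <<'E'
from h import *
import sys
for n,z in (("w20",.0805),("w21",.0802),("w22",.0802)):
    s,im=load(n);C=cam("wrist",s);g=cv2.cvtColor(im,cv2.COLOR_BGR2GRAY);Q=[]
    for u,v in [(262,249),(246,331)]:
        m=np.zeros(g.shape,np.uint8);m[v-15:v+16,u-15:u+16]=g[v-15:v+16,u-15:u+16]>78
        n_,l,st,ce=cv2.connectedComponentsWithStats(m,connectivity=4)
        k=l[v,u];
        if k==0: k=1+np.argmin(np.hypot(*(ce[1:]-[u,v]).T))
        c=max(cv2.findContours((l==k).astype(np.uint8),0,1)[0],key=len);r=cv2.minAreaRect(c);Q.append(ce[k]);print(n,st[k][4],ce[k],np.round(r[1],1))
    P=cast(C,Q,z);d=P[1]-P[0];print(n,"len",np.linalg.norm(d)*1e3,"deg",np.degrees(np.arctan2(d[1],d[0])),"tool",np.degrees(yaw(s)[0]))
E
python3 ang.py
```

```text
w20 262 [261.27862595 249.1259542 ] [25.  10.8]
w20 338 [242.4704142  335.91420118] [24. 24.]
w20 len 45.600901615891544 deg -76.45484017924858 tool 25.720150846505923
w21 235 [261.25106383 248.42978723] [23.6 10. ]
w21 377 [242.80371353 335.45888594] [25. 26.]
w21 len 46.076630136680635 deg -146.80766746214925 tool -44.858698272564226
w22 233 [260.84120172 246.87982833] [23.5  9.9]
w22 444 [243.3018018  335.22072072] [30. 28.]
w22 len 47.11007198441254 deg -146.87597516970177 tool -45.558472730553255
```

```bash
cat > ang2.py <<'E'
from h import *
for n in ("w20","w21","w22"):
    s,im=load(n);C=cam("wrist",s);g=cv2.cvtColor(im,cv2.COLOR_BGR2GRAY);hsv=cv2.cvtColor(im,cv2.COLOR_BGR2HSV)
    m=(hsv[...,0]<25)&(hsv[...,1]>80)&(hsv[...,2]>60);m[:250]=0;m[330:]=0
    b=max(blobs(m,100),key=lambda b:b[0][4])
    e=cv2.fitEllipse(max(cv2.findContours(b[2].astype(np.uint8),0,1)[0],key=len))
    w=g[235:264,248:276].astype(float);w=np.clip(w-60,0,None);yy,xx=np.mgrid[235:264,248:276]
    l=cv2.connectedComponents((w>15).astype(np.uint8))[1];k=l[14,13];w=w*(l==k)
    c=((xx*w).sum()/w.sum(),(yy*w).sum()/w.sum())
    P=cast(C,[c,e[0]],.080);d=P[1]-P[0];print(n,np.round(c,2),np.round(e[0],2),"len %.2f deg %.2f tool %.2f"%(np.linalg.norm(d)*1e3,np.degrees(np.arctan2(d[1],d[0])),np.degrees(yaw(s)[0])))
E
python3 ang2.py
```

```text
w20 [261.27 249.33] [280.6  292.14] len 22.55 deg -42.99 tool 25.72
w21 [261.27 248.59] [280.49 291.38] len 22.66 deg -113.65 tool -44.86
w22 [260.87 247.1 ] [280.42 289.44] len 22.68 deg -113.78 tool -45.56
```

```bash
python3 -m crank '[[0,0,0.05,0,6.6],[0,0,0,0,6],[0,0,0,0,5.8],[0,0,0,0,5.8]]' 30 >/dev/null; python3 m.py
python3 -m crank '[[0,0,0,0,5.8]]' >/dev/null; python3 m.py
```

```text
37.25 71.3 deg z 238.12 F [-3.2  0.7 11.6] M [ 0.097  0.68  -0.098]
37.38 71.3 deg z 238.12 F [-3.4  0.8 10.9] M [ 0.065  0.779 -0.03 ]
```

```bash
python3 -m crank '[[0,0,0.08,0,5.8],[0,0,0,0,5.8]]' >/dev/null; python3 m.py; python3 -m crank '[[0,0,0,0,5.8]]' >/dev/null; python3 m.py
python3 -m crank '[[0,0,0,-0.006,5.8],[0,0,0,0,5.8]]' >/dev/null; python3 m.py; python3 -m crank '[[0,0,0,0,5.8]]' >/dev/null; python3 m.py
python3 -m crank '[[0,0,0,-0.006,5.8],[0,0,0,0,5.8]]' >/dev/null; python3 m.py; python3 -m crank '[[0,0,0,0,5.8]]' >/dev/null; python3 m.py;python3 -m crank '[[0,0,0,0,5.8]]' >/dev/null; python3 m.py
```

```text
37.62 71.3 deg z 238.36 F [0.4 0.1 0.3] M [-0.004 -0.044 -0.076]
37.75 71.3 deg z 238.36 F [-0.   0.2 -0.5] M [-0.004  0.01  -0.023]
38.00 71.6 deg z 238.36 F [ 0.5  0.1 -1.1] M [-0.107 -0.02   0.158]
38.12 71.6 deg z 238.38 F [ 0.7  1.1 -0.9] M [-0.134 -0.121  0.204]
38.38 72.0 deg z 238.38 F [ 0.8 -0.1 -1.5] M [-0.04  -0.185  0.381]
38.50 72.0 deg z 238.37 F [ 0.6 -0.3 -2.3] M [-0.144 -0.132  0.374]
38.62 72.0 deg z 238.38 F [ 0.9 -0.8 -1.9] M [-0.127 -0.169  0.318]
```

The ring resists 0.36 N·m at this angle with a clean grip, far above the 0.13 I read while turning. I don't trust the first curve, so I back off and re-tighten with this clean, load-free grip.

```bash
python3 -m crank '[[0,-0.003,0,0.025,5.8],[0,0,0,0,5.8]]' 45 >/dev/null; python3 m.py; 
python3 -m crank '[[0,-0.003,0,0.025,5.8],[0,0,0,0,5.8]]' >/dev/null; python3 m.py;
python3 -m crank '[[0,-0.006,0,0.05,5.8],[0,0,0,0,5.8]]' >/dev/null; python3 m.py;
python3 -m crank '[[0,-0.006,0,0.05,5.8],[0,0,0,0,5.8]]' >/dev/null; python3 m.py;python3 r.py
```

```text
38.88 70.5 deg z 238.51 F [-1.2  0.3  2.2] M [ 0.047  0.164 -0.046]
39.12 69.1 deg z 238.50 F [-1.3  0.8  4.8] M [0.142 0.279 0.012]
39.38 66.2 deg z 238.51 F [-1.4  2.7  6. ] M [0.311 0.273 0.165]
39.62 63.4 deg z 238.53 F [-1.2  1.4  5.8] M [0.327 0.244 0.033]
t 39.62 pos [577.14  44.7  238.53] turned 63.4 deg F [-1.2  1.4  5.8] M [0.327 0.244 0.033] op 0.0619
tcp fix mm [-0.03  0.09]
```

```bash
python3 -m crank '[[0,-0.006,0.035,0.05,5.8],[0,-0.006,0,0.05,5.8],[0,0,0,0,5.8]]' >/dev/null; python3 m.py;python3 -m crank '[[0,0,0,0,5.8]]' >/dev/null; python3 r.py
python3 -m crank '[[0,0.006,0,-0.05,5.8],[0,0,0,0,5.8]]' >/dev/null; python3 m.py;python3 -m crank '[[0,0,0,0,5.8]]' >/dev/null; python3 m.py;
python3 -m crank '[[0,0.003,0,-0.025,5.8],[0,0,0,0,5.8]]' >/dev/null; python3 m.py;python3 -m crank '[[0,0,0,0,5.8]]' >/dev/null; python3 m.py;
python3 -m crank '[[0,0.003,0,-0.025,5.8],[0,0,0,0,5.8]]' >/dev/null; python3 m.py;python3 -m crank '[[0,0,0,0,5.8]]' >/dev/null; python3 m.py
```

```text
40.00 57.7 deg z 238.65 F [-1.   0.5  0. ] M [ 0.02  -0.009  0.002]
t 40.12 pos [577.04  44.43 238.66] turned 57.7 deg F [ 0.2 -0.6 -0.2] M [-0.033 -0.    -0.024] op 0.0619
tcp fix mm [0.04 0.23]
40.38 60.5 deg z 238.63 F [ 0.9 -0.4 -1.3] M [-0.12   0.045  0.013]
40.50 60.5 deg z 238.63 F [-0.4  0.5 -1.7] M [-0.201  0.036 -0.023]
40.75 62.0 deg z 238.64 F [-0.5 -0.8 -1.8] M [-0.188  0.088  0.01 ]
40.88 61.9 deg z 238.65 F [ 0.  -0.9 -2.9] M [-0.144  0.046 -0.012]
41.12 63.4 deg z 238.65 F [-0.9 -1.4 -3.8] M [-0.23   0.03   0.025]
41.25 63.4 deg z 238.68 F [-0.4 -1.3 -5. ] M [-0.243  0.044  0.007]
```

```bash
python3 -m crank '[[0,0.01,-0.03,0,5.8],[0,0,0,0,5.8]]' >/dev/null; python3 m.py;python3 -m crank '[[0,0,0,0,5.8]]' >/dev/null; python3 m.py;
python3 -m crank '[[0,0.003,0,-0.025,5.8],[0,0,0,0,5.8]]' >/dev/null; python3 m.py;python3 -m crank '[[0,0,0,0,5.8]]' >/dev/null; python3 m.py;
python3 -m crank '[[0,0.003,0,-0.025,5.8],[0,0,0,0,5.8]]' >/dev/null; python3 m.py;python3 -m crank '[[0,0,0,0,5.8]]' >/dev/null; python3 r.py;
python3 -m crank '[[0,0.003,-0.005,-0.025,5.8],[0,0,0,0,5.8]]' >/dev/null; python3 m.py;python3 -m crank '[[0,0,0,0,5.8]]' >/dev/null; python3 m.py;python3 -m crank '[[0,0,0,0,5.8]]' >/dev/null; python3 m.py
```

```text
41.50 63.4 deg z 238.61 F [-2.8 -1.8  2.5] M [-0.4    0.561 -0.017]
41.62 63.4 deg z 238.59 F [-2.4 -1.3  3.5] M [-0.409  0.701 -0.008]
41.88 64.9 deg z 238.54 F [-3.3 -1.6  4.5] M [-0.48   0.561  0.064]
42.00 64.8 deg z 238.54 F [-3.  -2.3  5.5] M [-0.508  0.543  0.   ]
42.25 66.3 deg z 238.55 F [-1.5 -2.5  5.1] M [-0.612  0.424  0.107]
t 42.38 pos [577.18  44.72 238.54] turned 66.3 deg F [-2.4 -2.5  4.9] M [-0.547  0.349  0.09 ] op 0.0619
tcp fix mm [-0.05  0.13]
42.62 67.8 deg z 238.52 F [-2.2 -2.7  5.6] M [-0.597  0.316  0.102]
42.75 67.7 deg z 238.53 F [-1.5 -3.   5.9] M [-0.528  0.281  0.134]
42.88 67.7 deg z 238.53 F [-2.3 -2.5  5.8] M [-0.584  0.314  0.082]
```

The repeat gives the same onset (Mz leaves zero between 62° and 64°, slope about 0.02/deg). The stiff break-away is static friction and windup. I aim for about 70° (about 13–15 N), then let go.

```bash
python3 -m crank '[[0.01,0.015,0.03,-0.018,5.8],[0,0,0,0,5.8]]' >/dev/null; python3 m.py;python3 -m crank '[[0,0,0,0,5.8]]' >/dev/null; python3 m.py;
python3 -m crank '[[0,0.003,0,-0.02,5.8],[0,0,0,0,5.8]]' >/dev/null; python3 m.py;python3 -m crank '[[0,0,0,0,5.8]]' >/dev/null; python3 m.py;python3 -m crank '[[0,0,0,0,5.8]]' >/dev/null; python3 r.py
```

```text
43.12 68.8 deg z 238.59 F [ 0.1 -4.8  0.1] M [-0.927 -0.164  0.15 ]
43.25 68.7 deg z 238.60 F [ 1.1 -4.8 -2. ] M [-0.998 -0.315  0.193]
43.50 69.9 deg z 238.59 F [ 1.6 -3.9 -3.4] M [-1.06  -0.364  0.164]
43.62 69.9 deg z 238.62 F [ 1.9 -5.9 -3.1] M [-1.045 -0.384  0.229]
t 43.75 pos [577.19  44.89 238.59] turned 69.9 deg F [ 2.7 -4.6 -2.9] M [-1.073 -0.39   0.189] op 0.0619
tcp fix mm [-0.04  0.04]
```

Mz about 0.19, consistent with about 13–17 N. I let go and clear the hand.

```bash
python3 -m crank '[[0,0,0,0,6.6],[0,0,0,0,7.5],[0,0,0,0,8.54],[0,0,0,0,8.54]]' >/dev/null; python3 m.py
python3 - <<'E'
from h import *
s,im=snap("wrist","w23")
E
sed -i 's/("w20","w21","w22")/("w20","w21","w22","w23")/' ang2.py; python3 ang2.py
```

```text
44.25 69.8 deg z 238.74 F [ 0.  -0.5  0.2] M [-0.016  0.018  0.001]
w20 [261.27 249.33] [280.6  292.14] len 22.55 deg -42.99 tool 25.72
w21 [261.27 248.59] [280.49 291.38] len 22.66 deg -113.65 tool -44.86
w22 [260.87 247.1 ] [280.42 289.44] len 22.68 deg -113.78 tool -45.56
w23 [261.48 245.98] [280.97 287.81] len 22.67 deg -112.09 tool -44.12
```

View pics/w23.png

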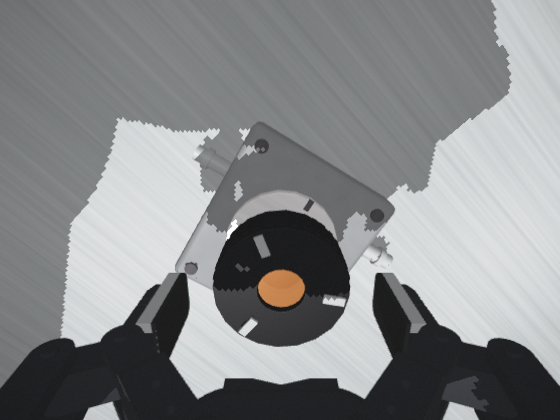

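Ring at 69.1° from the gaps by image, level. I lift clear and hand in.

```bash
python3 -m crank '[[0,0,1,0,8.54],[0,0,3,0,8.54],[0,0,4,0,8.54],[0,0,4,0,8.54],[0,0,0,0,8.54],[0,0,0,0,8.54]]' >/dev/null; python3 m.py
python3 - <<'E'
from h import *
s,im=snap("wrist","w24");snap("top","t24")
E
python3 ov.py w24 '[(.5782,.0444,.080,.0315,(0,0,255)),(.5782,.0444,.056,.0315,(255,255,0))]' 190,130
```

```text
45.05 69.8 deg z 358.59 F [-1.1 -0.3 -0.3] M [0.004 0.024 0.01 ]
```

View pics/w24v.png

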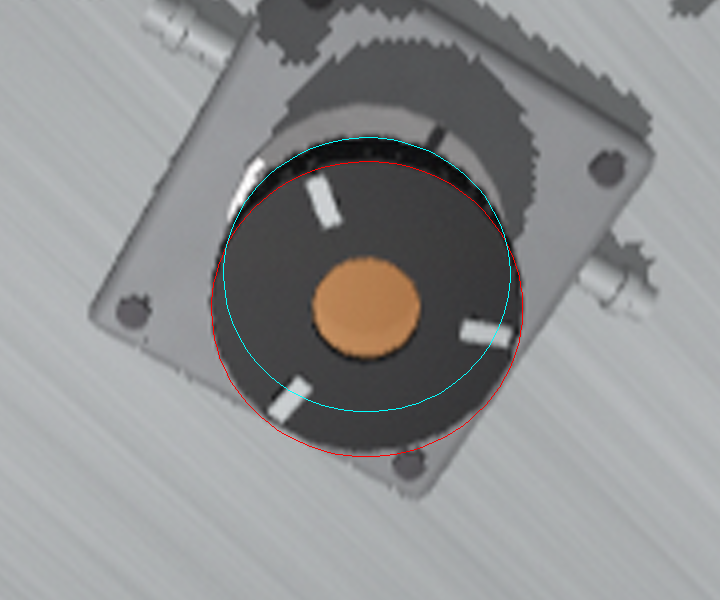

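View pics/t24.png

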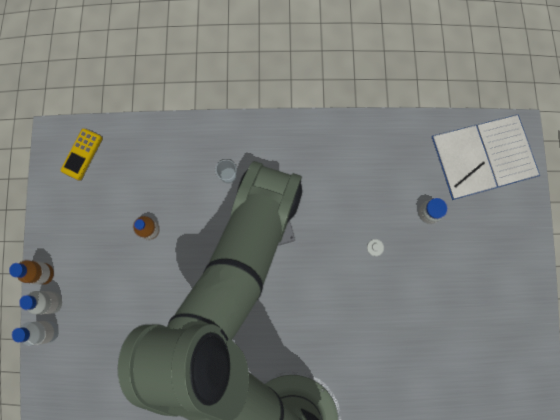

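The ring sits centred and level on the tower in the final wrist view, and the bystanders in the top view are unmoved. I'm handing in.

```bash
python3 -c "
from cell import ctrl
print(ctrl.close_job())"
```

```text
the job is handed in; nothing more can be done
None
```

The glass is seated in the bore with the ring screwed down over it, and I handed the job in at about 45 s of the 72 s. No check measured the clamp force directly. My estimate is about 12 N, likely between 10 and 18 N, inside the 6 to 24 N window.

**Glass:** On the first two tries the fingertips touched the tower's rim, with up to 44 N at the wrist. I backed off, moved about 3 mm toward the axis, and dropped the glass into the bore. Its outline in the wrist picture matched the seated position.

**Ring:** I squeezed it twice at right angles to centre it, set it over the gaps until its lip rested on the glass, then turned it clockwise. Clamping began at about 63°, the same on two separate passes. I left it at 69.1° by image.

**Last checks:** The ring is level and centred to within about 0.6 mm, and the hand is clear with no force on it. The bottle, jar and beaker looked unmoved in the top view.

**One disagreement:** The vertical moment was about 0.13 to 0.19 N·m just after turning. When I regripped the ring at rest at 71°, it held against about 0.36 N·m. I put that down to static friction and backed the ring off to repeat the tightening. By the task's figures it could instead mean about 36 N of clamping at that angle.

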